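Pack specimen jars in a sealed transport case

ROBOT

A 7-joint arm with a two-finger parallel gripper is mounted at the origin on the work surface. World frame = base frame: x ahead of the robot, y to its left, z up, the work surface at z = 0. Lengths are in m, angles in rad, forces in N, time in s.
With the tool pointing down it reaches from about 0.4 to 0.925 m from the base axis. Payload 4.1 kg.
Tool frame: the origin (TCP) lies at the very end of the fingers, on their centre line; the grasp point (between the pads) lies 19 mm behind it; z points along the fingers, y is the line along which they close (so a half turn about z gives the same grasp; the last joint's range is limited). The gripper opens to 85 mm and grips with 20 to 120 N. Pads are 22 mm wide; open, the fingers measure 114 mm over their backs; the gripper's body (76 mm by 85 mm) begins 54 mm behind the grasp point. The pads swing forward as they close: fully open they stand 13 mm farther back than shut.
Start: joints at [1.022, 0.398, 0.045, 1.537, -0.019, 1.207, -0.051], TCP at [0.283, -0.585, 0.231] pointing down, gripper open.
Joint ranges: [-2.82, 2.82], [-0.49, 2.23], [-1.37, 1.46], [0, 2.46], [-1.36, 4.5], [0.23, 2], [-2.94, 2.94]. Speed limits (rad/s): [2.57, 2.57, 3.14, 3.14, 3.14, 3.14, 3.14].

INTERFACE

Orientations are given as a unit quaternion [x, y, z, w].
In Python, from plant import r gives the robot as it stands. The module is installed in compiled form; this text tells all that it offers.
- The arm moves only by the shell command python3 -m inch 'ROWS' [OPENING]. ROWS is JSON, a list of rows, each a list of 2 entries, a list of its own where there are three numbers: the shift along the tool's x, y, z in mm, then the turn, a rotation vector about the tool's x, y, z in rad. In form: [[[dx, dy, dz], [wx, wy, wz]], ...]. A call has exactly 5 rows; each row shifts and turns the commanded pose from where the row before left it, along the tool's axes as they then stand; what a row does not reach is not made up. A row lasts 1/10 s, in which the tool goes at most 50 mm and 8.59 degrees, less where a joint would pass 70% of its speed; a pose out of reach is approached as far as the arm can. A call is refused whole if a number of a shift passes 50 or a number of a turn 0.15, either way. A call with a gripper value outside its range is refused whole. OPENING is the gripper command: -1 is fully open, 1 is shut, values between are in proportion, set as the call begins (- or left out, the last holds). The fingers move at their own pace and stop on an object; the grip force is fixed at half the most. Time passes only in rows, so rows that do not move let the fingers close, or fill a call up. It gives the time, the measured TCP pose, the force, the opening and the grip force at its end, in the units of the state.
- r.get_state(): the state, without advancing time (a new reading comes with each control period).
- r.snapshot(name): name is "side" or "top" or "wrist"; returns (picture, depth): 420x560x3 uint8, blue, green, red; 420x560 float32, m along the optical axis (not along the pixel's ray), 0 where there is no reading.
- r.camera_model(name): a dict with "intrinsics" (3x3 intrinsics, pixels), "cam_to_world" (4x4, takes a point from camera to world coordinates); the wrist camera has in their place "mount" (4x4, takes a point from camera to tool coordinates, whose origin is the TCP and whose axes are the flange's). Camera axes: x right, y down, z forward; pixel columns grow to the right and rows downward; lengths in m; the calibration is good to about 2 mm. A picture is of the moment at which its call begins: read the wrist's pose just before it. camera_model takes no time and is no camera call.
- r.close_job(): hands the job in; it is judged then, once.
The state is a dict: "clock": time; "joint_positions": joint angles; "qvel": joint speeds; "tau": joint torques, N m; "tcp_pos": TCP position; "tool_rot": TCP orientation; "contact_force": force on the tool from outside, world axes, zero at the start; "torque": the same for the moment, N m; "grip_width": finger opening in m; "finger_force": force on a finger pad.
Only numpy, scipy, OpenCV 4.12 (cv2) and the standard library are available. Lean on these libraries where they do the work, as an engineer would, in place of code of your own. Each camera call takes 0.05 s, during which the arm holds its last target. There are 200 camera calls.

TASK

Press the cap of every specimen jar fully home, stand all the jars upright on the floor of the transport case, and then close its lid flat. Then tighten the lid's four wing screws clockwise in crisscross order (a diagonal pair first, then the other pair) in two passes: first each about half way (about 1 rad), then again in crisscross order each fully home. Leave the dish, forceps and bottle where they are.

Things in the scene. Friction and masses are not known exactly. Their poses are not given: they have to be found in the camera images.
- case: Open-topped metal transport case fixed to the bench, 240 (x) by 200 (y) by 70 mm high, walls and floor 6 mm. Origin: centre of its underside; z up. The lid's hinge runs along its -y side, at y = -100 mm, z = 70 mm. The inside is 64 mm deep.
- lid (a joint): Hinge of the flat metal lid (240 by 200 mm, 10 mm thick, about 0.5 kg with its screws), in rad: 0 = closed flat on the case, 1.57 = standing upright (its start is about there). A stiff hinge: it stays where it is left and takes 2 to 8 N at the free edge to move. When open it reaches 0.27 m above the bench. It may be pushed shut on its outer face between the screws.
- lid_edge (a point): Middle of the lid's free edge, on its outer face, 200 mm from the hinge; when closed it is above the case's +y rim, 80 mm above the bench. Axes as the case when closed; z is the outward normal of the lid.
- screw1 (a joint): Turn of captive wing screw 1 in rad: 0 = loose, grows clockwise seen from above the closed lid, 2.0 = fully home (hard stop). Stiff (0.12 N m): it stays where it is left. Diagonal pairs are 1 with 3 and 2 with 4.
- screw1_grip (a point): Centre of the black wing (bar 44 mm long, 11 mm thick, 24 mm tall) of screw 1; with the lid closed it lies at x = -90, y = -70 mm in the case's frame, 106 mm above the bench; below the wing 14 mm of thin stem (20 mm diameter) down to the lid's top face. The point turns with the screw: the wing runs along the direction 2.0 rad anticlockwise from the point's x axis, so a wing that is fully home lies parallel to the case's x side (hinge line).
- screw2 (a joint): Turn of captive wing screw 2 in rad: 0 = loose, grows clockwise seen from above the closed lid, 2.0 = fully home (hard stop). Stiff (0.12 N m): it stays where it is left. Diagonal pairs are 1 with 3 and 2 with 4.
- screw2_grip (a point): Centre of the black wing (bar 44 mm long, 11 mm thick, 24 mm tall) of screw 2; with the lid closed it lies at x = 90, y = -70 mm in the case's frame, 106 mm above the bench; below the wing 14 mm of thin stem (20 mm diameter) down to the lid's top face. The point turns with the screw: the wing runs along the direction 2.0 rad anticlockwise from the point's x axis, so a wing that is fully home lies parallel to the case's x side (hinge line).
- screw3 (a joint): Turn of captive wing screw 3 in rad: 0 = loose, grows clockwise seen from above the closed lid, 2.0 = fully home (hard stop). Stiff (0.12 N m): it stays where it is left. Diagonal pairs are 1 with 3 and 2 with 4.
- screw3_grip (a point): Centre of the black wing (bar 44 mm long, 11 mm thick, 24 mm tall) of screw 3; with the lid closed it lies at x = 90, y = 70 mm in the case's frame, 106 mm above the bench; below the wing 14 mm of thin stem (20 mm diameter) down to the lid's top face. The point turns with the screw: the wing runs along the direction 2.0 rad anticlockwise from the point's x axis, so a wing that is fully home lies parallel to the case's x side (hinge line).
- screw4 (a joint): Turn of captive wing screw 4 in rad: 0 = loose, grows clockwise seen from above the closed lid, 2.0 = fully home (hard stop). Stiff (0.12 N m): it stays where it is left. Diagonal pairs are 1 with 3 and 2 with 4.
- screw4_grip (a point): Centre of the black wing (bar 44 mm long, 11 mm thick, 24 mm tall) of screw 4; with the lid closed it lies at x = -90, y = 70 mm in the case's frame, 106 mm above the bench; below the wing 14 mm of thin stem (20 mm diameter) down to the lid's top face. The point turns with the screw: the wing runs along the direction 2.0 rad anticlockwise from the point's x axis, so a wing that is fully home lies parallel to the case's x side (hinge line).
- jar1: Loose white specimen jar, 48 mm diameter, body 50 mm tall, about 0.13 kg, standing on the bench. Origin: centre of its underside; z up. May be absent.
- cap1 (a joint): Travel of jar 1's grey push-in cap in m: 0 = standing up (10 mm gap under its disc), 0.010 = fully home, disc on the rim. It stays where it is left; pressing it down takes 6 N. The cap never leaves the jar.
- cap1_top (a point): Centre of the top of jar 1's cap (disc 48 mm diameter, 10 mm thick): 70 mm above the jar's underside with the cap up, 60 mm when home.
- jar2: Loose white specimen jar, 48 mm diameter, body 50 mm tall, about 0.13 kg, standing on the bench. Origin: centre of its underside; z up. May be absent.
- cap2 (a joint): Travel of jar 2's grey push-in cap in m: 0 = standing up (10 mm gap under its disc), 0.010 = fully home, disc on the rim. It stays where it is left; pressing it down takes 6 N. The cap never leaves the jar.
- cap2_top (a point): Centre of the top of jar 2's cap (disc 48 mm diameter, 10 mm thick): 70 mm above the jar's underside with the cap up, 60 mm when home.
- jar3: Loose white specimen jar, 48 mm diameter, body 50 mm tall, about 0.13 kg, standing on the bench. Origin: centre of its underside; z up. May be absent.
- cap3 (a joint): Travel of jar 3's grey push-in cap in m: 0 = standing up (10 mm gap under its disc), 0.010 = fully home, disc on the rim. It stays where it is left; pressing it down takes 6 N. The cap never leaves the jar.
- cap3_top (a point): Centre of the top of jar 3's cap (disc 48 mm diameter, 10 mm thick): 70 mm above the jar's underside with the cap up, 60 mm when home.
- dish: Shallow glass dish, 90 mm across, a bystander. Origin: centre of its underside.
- forceps: Steel forceps, 130 mm long, a bystander. Origin: centre of its underside.
- bottle: Closed bottle, 60 mm diameter, 140 mm tall, a bystander. Origin: centre of its underside.
There are look-alikes about, which are no part of the job. Leave any red or yellow look-alike of the jar3 alone. What is shaped like the jar1 but black is not meant.

How it is judged:
By the outcome, as a careful person would: the job done as asked, in the order asked, and still so for the second after the job is handed in, with the robot touching nothing.
Of jar1, jar2, jar3 only 2 to 3 are there at a start; the rules pass over those that are not, and their reading is None.
At some moment in a run one of jar1, jar2, jar3 may be knocked a few centimetres aside while the robot is not near it.
It also fails if it takes over 210 s, if anything falls off the work surface, if the arm or the gripper's body presses on something with over 40 N, if the wrist force passes 120 N, or if a joint passes its speed limit or range.

## Working session

There is one attempt and no reset: what is moved stays moved. The work goes in short steps, Python scripts to look and compute and a shell command to move; the robot and the scene stay as the last step left them, time stands still between calls to the robot, and variables do not carry over. Pictures are saved under pics/ and viewed, at most 14 in all, crops included, and the job is handed in when it is done.

```bash
ls; mkdir -p pics
python3 - <<'E'
from plant import r
import cv2,numpy as np
s=r.get_state(); print({k:np.round(v,3).tolist() for k,v in s.items()})
for n in("top","side"):
    p,d=r.snapshot(n); cv2.imwrite(f"pics/{n}0.png",p); np.save(f"pics/{n}0.npy",d)
    m=r.camera_model(n); print(n,{k:np.round(v,4).tolist() for k,v in m.items()})
print({k:np.round(v,4).tolist() for k,v in r.camera_model("wrist").items()})
E
```

```text
pics
{'clock': 0.0, 'joint_positions': [1.022, 0.399, 0.045, 1.538, -0.019, 1.207, -0.051], 'qvel': [0.0, -0.0, 0.0, -0.001, 0.0, 0.0, 0.001], 'tau': [0.001, -47.512, 1.365, -25.422, 0.012, 0.009, 0.0], 'tcp_pos': [0.282, -0.585, 0.23], 'tool_rot': [0.975, 0.223, -0.0, -0.001], 'contact_force': [-0.233, 0.426, 0.102], 'torque': [-0.015, -0.01, -0.059], 'finger_force': 0.0, 'grip_width': 0.085}
top {'intrinsics': [[403.5686, 0.0, 278.9322], [0.0, 403.5686, 206.6087], [0.0, 0.0, 1.0]], 'cam_to_world': [[0.0065, -0.9986, 0.0526, 0.5091], [-0.9997, -0.0052, 0.0255, 0.1036], [-0.0252, -0.0528, -0.9983, 0.9411], [0.0, 0.0, 0.0, 1.0]]}
side {'intrinsics': [[427.8709, 0.0, 279.3514], [0.0, 427.8709, 207.0512], [0.0, 0.0, 1.0]], 'cam_to_world': [[0.9339, -0.2691, 0.2354, 0.339], [-0.3572, -0.6731, 0.6476, -0.4787], [-0.0159, -0.6889, -0.7247, 0.7802], [0.0, 0.0, 0.0, 1.0]]}
{'intrinsics': [[361.8399, 0.0, 277.3237], [0.0, 361.8399, 213.3117], [0.0, 0.0, 1.0]], 'mount': [[0.0008, -0.9511, -0.3089, 0.0788], [1.0, 0.0006, 0.0009, 0.0013], [-0.0007, -0.3089, 0.9511, -0.1427], [0.0, 0.0, 0.0, 1.0]]}
```

View pics/top0.png

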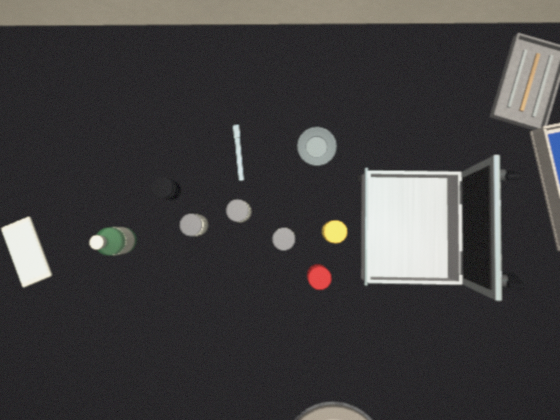

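View pics/side0.png

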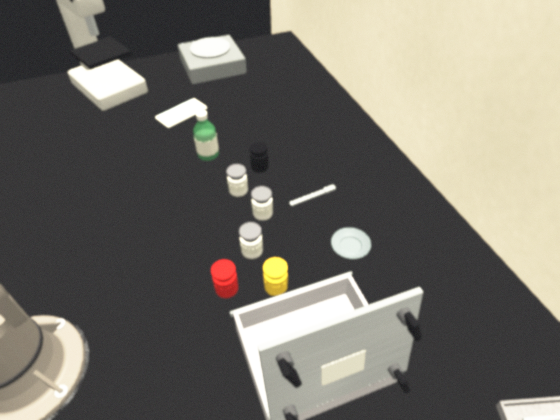

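The top view shows three grey-capped white jars at (193,225), (238,211), (284,239). The look-alikes are yellow at (335,232), red at (320,278) and black at (167,189). The case is at (362–462, 170–285) and its lid stands at x≈480–500, hinged on the -y side. The grey-capped white ones fit the description; next is an enlarged crop to confirm.

```bash
cat > h.py <<'E'
from plant import r
import cv2,numpy as np
from scipy.spatial.transform import Rotation as R
def cloud(n,save=None):
    """world xyz per pixel and picture"""
    s=r.get_state(); p,d=r.snapshot(n); m=r.camera_model(n); K=np.array(m["intrinsics"])
    if n=="wrist":
        T=np.eye(4);T[:3,:3]=R.from_quat(s["tool_rot"]).as_matrix();T[:3,3]=s["tcp_pos"];T=T@np.array(m["mount"])
    else: T=np.array(m["cam_to_world"])
    v,u=np.mgrid[:d.shape[0],:d.shape[1]]
    P=np.stack([(u-K[0,2])/K[0,0]*d,(v-K[1,2])/K[1,1]*d,d],-1)@T[:3,:3].T+T[:3,3]
    P[d==0]=np.nan
    if save: cv2.imwrite("pics/"+save,p)
    return p,P
def circ(P,mask):
    xy=P[mask][:,:2].astype(np.float32)
    (c,rad)=cv2.minEnclosingCircle(xy); return np.round([*c,rad,*np.median(P[mask],0)],4)
def tip():
    s=r.get_state();M=R.from_quat(s["tool_rot"]).as_matrix()
    print("t%.2f"%s["clock"],"tcp",np.round(s["tcp_pos"],4),"yaw(tool x) %.3f"%np.arctan2(M[1,0],M[0,0]),"zaxis",np.round(M[:,2],3),"w%.4f"%s["grip_width"],"F",np.round(s["contact_force"],1),"gf%.1f"%s["finger_force"])
    return s,M
E
python3 - <<'E'
from h import *
p,P=cloud("top"); s,M=tip(); print(M.round(3))
v,u=np.mgrid[:420,:560]
for n,(a,b) in dict(j1=(193,225),j2=(238,211),j3=(284,239),yel=(335,232),red=(320,278),blk=(167,189)).items():
    m=(np.hypot(u-a,v-b)<22)&(P[...,2]>.055)&(P[...,2]<.085); print(n,circ(P,m),m.sum())
# case rim
m=(P[...,2]>.062)&(P[...,2]<.078)&(u>350)&(u<475)&(v>150)&(v<300)
box=cv2.minAreaRect(P[m][:,:2].astype(np.float32)); print("rim",box,cv2.boxPoints(box).round(3).tolist())
for n,(a,b) in dict(dish=(317,146),bottle=(100,241),forc=(239,152)).items(): print(n,P[b,a].round(3))
m=(P[...,2]>.15)&(u>440)&(v>140)&(v<310); print("lid",np.nanmin(P[m],0),np.nanmax(P[m],0))
c=cv2.resize(p[160:300,140:360],None,fx=3.4,fy=3.4,interpolation=cv2.INTER_CUBIC); cv2.imwrite("pics/crop1.png",c)
E
```

```text
t0.15 tcp [ 0.2824 -0.5849  0.2305] yaw(tool x) 0.450 zaxis [-0.001  0.001 -1.   ] w0.0854 F [ 0.6 -0.3  0.4] gf0.0
[[ 0.9    0.435 -0.001]
 [ 0.435 -0.9    0.001]
 [-0.    -0.001 -1.   ]]
j1 [0.5151 0.319  0.0245 0.5162 0.3184 0.0676] 384
j2 [0.5478 0.2179 0.0238 0.5473 0.217  0.068 ] 376
j3 [0.486  0.1173 0.0238 0.4854 0.1167 0.0693] 381
yel [0.5031 0.0058 0.0239 0.5031 0.0052 0.0693] 386
red [0.4033 0.0391 0.024  0.403  0.0392 0.0692] 393
blk [0.5969 0.384  0.0243 0.5968 0.3822 0.0692] 387
rim ((0.514058530330658, -0.16076727211475372), (0.20538216829299927, 0.24981726706027985), 89.31700134277344) [[0.3880000114440918, -0.2619999945163727], [0.6380000114440918, -0.26499998569488525], [0.6399999856948853, -0.05999999865889549], [0.38999998569488525, -0.05700000002980232]]
dish [0.701 0.039 0.005]
bottle [0.481 0.482 0.139]
forc [0.687 0.222 0.003]
lid [ 0.39366449 -0.28432604  0.1501275 ] [ 0.63314505 -0.2307603   0.27074992]
```

View pics/crop1.png

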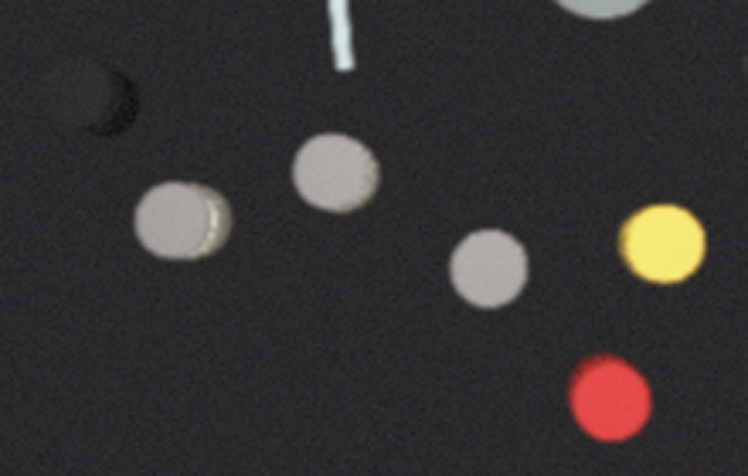

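The crop confirms it: plain grey caps on white jars at the three pixels named above. The red, yellow and black ones stay. I'll rise, align the tool with the case and go above the nearest jar, C at (0.486, 0.117), with the fingers shut.

```bash
python3 -m inch '[[[0,0,-30],[0,0,0.092]],[[0,0,-30],[0,0,0.092]],[[0,0,-30],[0,0,0.092]],[[0,0,-30],[0,0,0.092]],[[0,0,-30],[0,0,0.092]]]' 1
python3 -m inch '[[[20,-35,0],[0,0,0]],[[20,-35,0],[0,0,0]],[[20,-35,0],[0,0,0]],[[20,-35,0],[0,0,0]],[[20,-35,0],[0,0,0]]]'
python3 -m inch '[[[20,-35,0],[0,0,0]],[[20,-35,0],[0,0,0]],[[20,-35,0],[0,0,0]],[[20,-35,0],[0,0,0]],[[20,-35,0],[0,0,0]]]'
python3 -m inch '[[[0,-35,0],[0,0,0]],[[0,-35,0],[0,0,0]],[[0,-35,0],[0,0,0]],[[0,-35,0],[0,0,0]],[[0,-35,0],[0,0,0]]]'
python3 -c "from h import *;tip()"
```

```text
clock: 0.65
tcp_pos: [0.2825, -0.585, 0.3822]
tool_rot: [1.0, -0.007, -0.0, -0.0]
contact_force: [0.1, -0.6, 1.0]
grip_width: 0.0123
finger_force: 0.0
clock: 1.15
tcp_pos: [0.3849, -0.4097, 0.3811]
tool_rot: [1.0, -0.005, -0.0, -0.0]
contact_force: [1.3, 0.7, 0.3]
grip_width: 0.0002
finger_force: 0.0
clock: 1.65
tcp_pos: [0.4866, -0.2359, 0.3811]
tool_rot: [1.0, -0.005, -0.0, 0.0]
contact_force: [-0.0, -0.5, -0.4]
grip_width: 0.0003
finger_force: 0.0
clock: 2.15
tcp_pos: [0.4876, -0.061, 0.3811]
tool_rot: [1.0, -0.005, -0.0, 0.0]
contact_force: [0.4, 0.4, 0.3]
grip_width: -0.0003
finger_force: 0.0
t2.15 tcp [ 0.4876 -0.061   0.3811] yaw(tool x) -0.010 zaxis [-0. -0. -1.] w-0.0003 F [0.4 0.4 0.3] gf0.0
```

```bash
python3 -m inch '[[[-0.4,-35.6,20],[0,0,0]],[[-0.4,-35.6,20],[0,0,0]],[[-0.4,-35.6,20],[0,0,0]],[[-0.4,-35.6,20],[0,0,0]],[[-0.4,-35.6,20],[0,0,0]]]'
python3 -m inch '[[[0,0,30],[0,0,0]],[[0,0,30],[0,0,0]],[[0,0,30],[0,0,0]],[[0,0,30],[0,0,0]],[[0,0,30],[0,0,0]]]'
python3 -c "
from h import *
tip()
p,P=cloud('top'); v,u=np.mgrid[:420,:560]
for a,b in((193,225),(238,211)):
    m=(np.hypot(u-a,v-b)<22)&(P[...,2]>.055)&(P[...,2]<.085); print(circ(P,m),m.sum())
cloud('wrist','w1.png')"
```

```text
clock: 2.65
tcp_pos: [0.4873, 0.1168, 0.2804]
tool_rot: [1.0, -0.005, 0.0, 0.0]
contact_force: [0.4, 1.1, -0.3]
grip_width: 0.0
finger_force: 0.0
clock: 3.15
tcp_pos: [0.4875, 0.1154, 0.13]
tool_rot: [1.0, -0.005, -0.0, 0.0]
contact_force: [1.3, -0.1, -1.2]
grip_width: -0.0002
finger_force: 0.0
t3.15 tcp [0.4875 0.1154 0.13  ] yaw(tool x) -0.010 zaxis [-0. -0. -1.] w-0.0002 F [ 1.3 -0.1 -1.2] gf0.0
[0.5156 0.3191 0.0239 0.5162 0.3185 0.0674] 385
[0.548  0.2177 0.0239 0.5473 0.2171 0.0678] 377
```

View pics/w1.png

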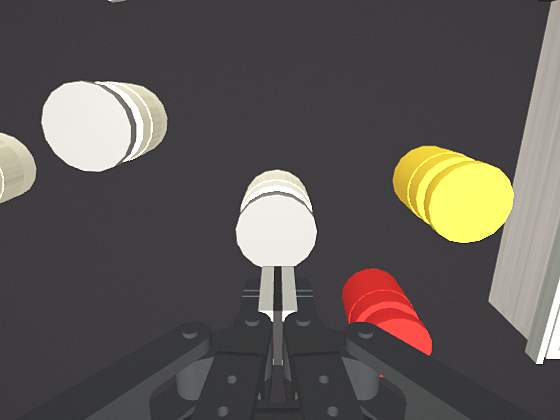

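The wrist view shows jar C's raised cap centred at (276,231), directly below the shut fingers at column 278. Pressing now.

```bash
python3 -m inch '[[[0,-1,20],[0,0,0]],[[0,0,20],[0,0,0]],[[0,0,14],[0,0,0]],[[0,0,3],[0,0,0]],[[0,0,3],[0,0,0]]]'
python3 -m inch '[[[0,0,3],[0,0,0]],[[0,0,3],[0,0,0]],[[0,0,3],[0,0,0]],[[0,0,2],[0,0,0]],[[0,0,0],[0,0,0]]]'
```

```text
clock: 3.75
tcp_pos: [0.4884, 0.1167, 0.0719]
tool_rot: [1.0, -0.005, 0.001, -0.0]
contact_force: [0.6, 0.5, 1.0]
grip_width: 0.0001
finger_force: 0.0
clock: 4.25
tcp_pos: [0.4887, 0.1168, 0.0613]
tool_rot: [1.0, -0.005, 0.001, -0.0]
contact_force: [-0.1, -1.3, 3.4]
grip_width: -0.0003
finger_force: 1.8
```

```bash
python3 -m inch '[[[0,0,1],[0,0,0]],[[0,0,1],[0,0,0]],[[0,0,1],[0,0,0]],[[0,0,0],[0,0,0]],[[0,0,0],[0,0,0]]]'
python3 -m inch '[[[0,0,1],[0,0,0]],[[0,0,1],[0,0,0]],[[0,0,1],[0,0,0]],[[0,0,0],[0,0,0]],[[0,0,0],[0,0,0]]]'
```

```text
clock: 4.75
tcp_pos: [0.489, 0.1169, 0.0599]
tool_rot: [1.0, -0.005, 0.001, 0.0]
contact_force: [-3.6, -1.3, 17.1]
grip_width: -0.0
finger_force: 9.1
clock: 5.25
tcp_pos: [0.4895, 0.1171, 0.0598]
tool_rot: [1.0, -0.005, 0.002, 0.001]
contact_force: [-11.4, -3.3, 40.0]
grip_width: 0.0001
finger_force: 20.2
```

```bash
python3 -m inch '[[[0,0,-15],[0,0,0]],[[0,0,-15],[0,0,0]],[[-1,0,-15],[0,0,0]],[[0,0,-15],[0,0,0]],[[0,0,-15],[0,0,0]]]' -1
python3 -m inch '[[[0,0,10],[0,0,0]],[[0,0,25],[0,0,0]],[[0,0,25],[0,0,0]],[[0,0,25],[0,0,0]],[[0,0,23],[0,0,0]]]'
python3 -m inch '[[[0,0,0],[0,0,0]],[[0,0,0],[0,0,0]],[[0,0,0],[0,0,0]],[[0,0,0],[0,0,0]],[[0,0,0],[0,0,0]]]' 1
```

```text
clock: 5.75
tcp_pos: [0.4869, 0.1166, 0.1301]
tool_rot: [1.0, -0.005, 0.0, 0.0]
contact_force: [-0.4, -0.3, 0.0]
grip_width: 0.0723
finger_force: 0.0
clock: 6.25
tcp_pos: [0.486, 0.1163, 0.0194]
tool_rot: [1.0, -0.005, -0.001, 0.0]
contact_force: [0.6, 0.1, -0.3]
grip_width: 0.0851
finger_force: 0.0
clock: 6.75
tcp_pos: [0.4877, 0.1168, 0.0223]
tool_rot: [1.0, -0.005, 0.001, -0.0]
contact_force: [-0.7, -0.4, 2.7]
grip_width: 0.0467
finger_force: 61.5
```

```bash
python3 -m inch '[[[0,0,-12],[0,0,0]],[[0,0,-27],[0,0,0]],[[0,0,-27],[0,0,0]],[[0,0,-27],[0,0,0]],[[0,0,-17],[0,0,0]]]'
python3 -m inch '[[[-4.3,26,0],[0,0,0]],[[-4.3,26,0],[0,0,0]],[[-4.3,26,0],[0,0,0]],[[-4.3,26,0],[0,0,0]],[[-4.3,26,0],[0,0,0]]]'
python3 -m inch '[[[-4.3,26,0],[0,0,0]],[[-4.3,26,0],[0,0,0]],[[-4.3,26,0],[0,0,0]],[[-4.3,26,0],[0,0,0]],[[-4.3,26,0],[0,0,0]]]'
python3 -m inch '[[[0,0,0],[0,0,0]],[[0,0,20],[0,0,0]],[[0,0,20],[0,0,0]],[[0,0,20],[0,0,0]],[[0,0,20],[0,0,0]]]'
python3 -c "
from h import *
tip()
p,P=cloud('wrist','w2.png')"
```

```text
clock: 7.25
tcp_pos: [0.4876, 0.117, 0.1342]
tool_rot: [1.0, -0.005, 0.002, -0.0]
contact_force: [0.7, 0.3, -2.1]
grip_width: 0.0471
finger_force: 61.8
clock: 7.75
tcp_pos: [0.4636, -0.0141, 0.1322]
tool_rot: [1.0, -0.005, 0.0, 0.0]
contact_force: [0.1, -0.6, -1.2]
grip_width: 0.047
finger_force: 61.8
clock: 8.25
tcp_pos: [0.4408, -0.1439, 0.1322]
tool_rot: [1.0, -0.005, 0.0, 0.0]
contact_force: [0.5, -0.1, -1.6]
grip_width: 0.0468
finger_force: 61.8
clock: 8.75
tcp_pos: [0.4415, -0.1422, 0.0514]
tool_rot: [1.0, -0.005, 0.001, -0.0]
contact_force: [0.6, -0.1, -1.8]
grip_width: 0.0466
finger_force: 61.9
t8.75 tcp [ 0.4415 -0.1422  0.0514] yaw(tool x) -0.009 zaxis [ 0.001  0.    -1.   ] w0.0466 F [ 0.6 -0.1 -1.8] gf61.9
```

View pics/w2.png

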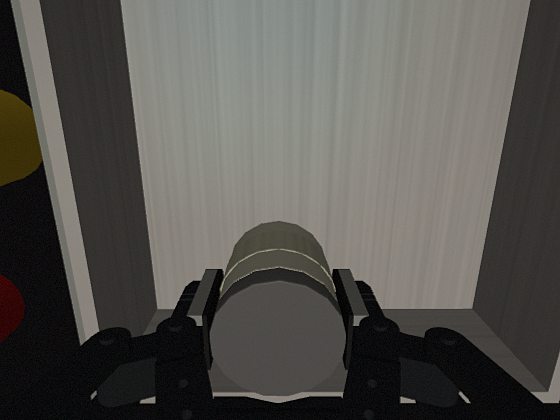

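Jar C is held straight in the case, with its cap disc at (278,330) seated on the rim. Lowering it to the floor and releasing, then on to jar B.

```bash
python3 -m inch '[[[0,0,8],[0,0,0]],[[0,0,8],[0,0,0]],[[0,0,4],[0,0,0]],[[0,0,2],[0,0,0]],[[0,0,0],[0,0,0]]]'
python3 -m inch '[[[0,0,0],[0,0,0]],[[0,0,0],[0,0,0]],[[0,0,0],[0,0,0]],[[0,0,0],[0,0,0]],[[0,0,0],[0,0,0]]]' -1
python3 -m inch '[[[0,0,-15],[0,0,0]],[[0,0,-25],[0,0,0]],[[0,0,-25],[0,0,0]],[[0,0,-25],[0,0,0]],[[0,0,-25],[0,0,0]]]'
python3 -m inch '[[[10.6,-36,0],[0,0,0]],[[10.6,-36,0],[0,0,0]],[[10.6,-36,0],[0,0,0]],[[10.6,-36,0],[0,0,0]],[[10.6,-36,0],[0,0,0]]]' 1
python3 -m inch '[[[10.6,-36,0],[0,0,0]],[[10.6,-36,0],[0,0,0]],[[10.6,-36,0],[0,0,0]],[[10.6,-36,0],[0,0,0]],[[10.6,-36,0],[0,0,0]]]'
python3 -c "
from h import *
tip()
p,P=cloud('top'); v,u=np.mgrid[:420,:560]
m=(P[...,2]>.055)&(P[...,2]<.085)&(u<270)&(u>130)&(v>170)
n,l=cv2.connectedComponents(m.astype(np.uint8))
for i in range(1,n):
    if (l==i).sum()>150: print(circ(P,l==i),(l==i).sum(),p[l==i].mean(0).round())
p,P=cloud('wrist','w3.png')"
```

```text
clock: 9.3
tcp_pos: [0.4413, -0.143, 0.0295]
tool_rot: [1.0, -0.005, 0.0, 0.0]
contact_force: [0.4, 0.4, -1.4]
grip_width: 0.0472
finger_force: 61.9
clock: 9.8
tcp_pos: [0.4412, -0.143, 0.0294]
tool_rot: [1.0, -0.005, 0.0, 0.0]
contact_force: [0.4, 0.3, 0.5]
grip_width: 0.0855
finger_force: 0.0
clock: 10.3
tcp_pos: [0.4409, -0.1429, 0.1453]
tool_rot: [1.0, -0.005, 0.0, 0.0]
contact_force: [0.2, 0.1, 0.3]
grip_width: 0.0854
finger_force: 0.0
clock: 10.8
tcp_pos: [0.4962, 0.0378, 0.1444]
tool_rot: [1.0, -0.005, 0.0, 0.0]
contact_force: [0.3, -1.1, 0.2]
grip_width: 0.0126
finger_force: 0.0
clock: 11.3
tcp_pos: [0.551, 0.2172, 0.1441]
tool_rot: [1.0, -0.005, -0.0, 0.0]
contact_force: [1.3, 0.9, 0.3]
grip_width: 0.0001
finger_force: 0.0
t11.30 tcp [0.551  0.2172 0.1441] yaw(tool x) -0.010 zaxis [-0. -0. -1.] w0.0001 F [1.3 0.9 0.3] gf0.0
```

View pics/w3.png

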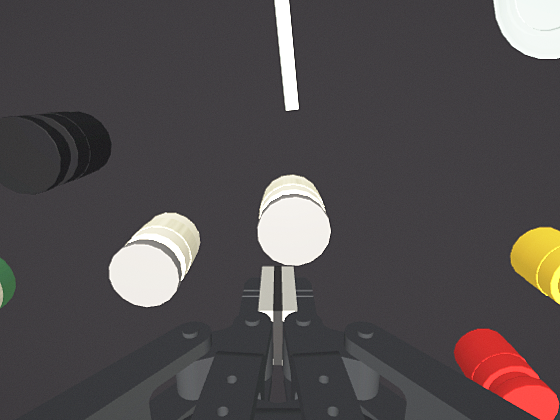

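The wrist view shows cap B at (294,230) and cap A at (144,272). B sits off the finger line (column 278), so I'll measure both from this view.

```bash
python3 -c "
from h import *
s,M=tip()
p,P=cloud('wrist'); v,u=np.mgrid[:420,:560]
for a,b in((294,230),(144,272)):
    m=(np.hypot(u-a,v-b)<45)&(P[...,2]>.062)&(P[...,2]<.085)&(v<310); c=circ(P,m); print(c,m.sum(), 'tool mm',((np.array([c[0],c[1],.07])-s['tcp_pos'])@M*1000).round(1))
"
```

```text
t11.40 tcp [0.5507 0.2232 0.1446] yaw(tool x) -0.002 zaxis [ 0.001  0.005 -1.   ] w0.0002 F [-0.3  1.6  0.2] gf0.0
[0.5477 0.2146 0.0241 0.5491 0.2145 0.0685] 4099 tool mm [-3.   9.  74.5]
[0.5157 0.3163 0.0247 0.5174 0.3147 0.0681] 3734 tool mm [-35.3 -92.6  75.1]
```

```bash
python3 -m inch '[[[0,0,0],[0,0,0]],[[0,0,20],[0,0,0]],[[0,0,20],[0,0,0]],[[0,0,20],[0,0,0]],[[0,0,10],[0,0,0]]]'
python3 -m inch '[[[0,0,3],[0,0,0]],[[0,0,3],[0,0,0]],[[0,0,3],[0,0,0]],[[0,0,3],[0,0,0]],[[0,0,0],[0,0,0]]]'
python3 -m inch '[[[0,0,2],[0,0,0]],[[0,0,1],[0,0,0]],[[0,0,1],[0,0,0]],[[0,0,0],[0,0,0]],[[0,0,0],[0,0,0]]]'
```

```text
clock: 11.95
tcp_pos: [0.5498, 0.2131, 0.0725]
tool_rot: [1.0, -0.006, -0.001, 0.001]
contact_force: [-0.1, -0.4, 0.4]
grip_width: -0.0002
finger_force: 0.0
clock: 12.45
tcp_pos: [0.5515, 0.2156, 0.0635]
tool_rot: [1.0, -0.005, 0.001, 0.0]
contact_force: [-0.9, -1.4, 3.4]
grip_width: 0.0
finger_force: 1.8
clock: 12.95
tcp_pos: [0.5516, 0.2156, 0.0602]
tool_rot: [1.0, -0.005, 0.001, 0.0]
contact_force: [-2.5, -2.3, 8.4]
grip_width: -0.0001
finger_force: 4.3
```

```bash
python3 -m inch '[[[0,0,1],[0,0,0]],[[0,0,1],[0,0,0]],[[0,0,0.5],[0,0,0]],[[0,0,0],[0,0,0]],[[0,0,0],[0,0,0]]]'
python3 -m inch '[[[0,0,-15],[0,0,0]],[[0,0,-15],[0,0,0]],[[-3,-2,-15],[0,0,0]],[[0,0,-15],[0,0,0]],[[0,0,-15],[0,0,0]]]' -1
python3 -m inch '[[[0,0,10],[0,0,0]],[[0,0,25],[0,0,0]],[[0,0,25],[0,0,0]],[[0,0,25],[0,0,0]],[[0,0,25],[0,0,0]]]'
python3 -m inch '[[[0,0,0],[0,0,0]],[[0,0,0],[0,0,0]],[[0,0,0],[0,0,0]],[[0,0,0],[0,0,0]],[[0,0,0],[0,0,0]]]' 1
```

```text
clock: 13.45
tcp_pos: [0.5521, 0.2158, 0.0601]
tool_rot: [1.0, -0.005, 0.001, 0.001]
contact_force: [-6.9, -4.5, 22.7]
grip_width: 0.0003
finger_force: 11.2
clock: 13.95
tcp_pos: [0.5477, 0.2183, 0.1322]
tool_rot: [1.0, -0.005, 0.0, -0.0]
contact_force: [0.5, 0.6, 0.2]
grip_width: 0.072
finger_force: 0.0
clock: 14.45
tcp_pos: [0.5475, 0.2176, 0.0195]
tool_rot: [1.0, -0.005, -0.0, 0.0]
contact_force: [-0.5, -0.2, -0.2]
grip_width: 0.0852
finger_force: 0.0
clock: 14.95
tcp_pos: [0.5489, 0.2185, 0.0222]
tool_rot: [1.0, -0.005, 0.001, -0.0]
contact_force: [0.4, -0.0, 2.8]
grip_width: 0.047
finger_force: 61.6
```

```bash
python3 -m inch '[[[0,0,-12],[0,0,0]],[[0,0,-27],[0,0,0]],[[0,0,-27],[0,0,0]],[[0,0,-27],[0,0,0]],[[0,0,-17],[0,0,0]]]'
python3 -m inch '[[[3.6,36,0],[0,0,0]],[[3.6,36,0],[0,0,0]],[[3.6,36,0],[0,0,0]],[[3.6,36,0],[0,0,0]],[[3.6,36,0],[0,0,0]]]'
python3 -m inch '[[[3.6,36,0],[0,0,0]],[[3.6,36,0],[0,0,0]],[[3.6,36,0],[0,0,0]],[[3.6,36,0],[0,0,0]],[[3.6,36,0],[0,0,0]]]'
python3 -m inch '[[[0,0,0],[0,0,0]],[[0,0,20],[0,0,0]],[[0,0,20],[0,0,0]],[[0,0,20],[0,0,0]],[[0,0,20],[0,0,0]]]'
python3 -m inch '[[[0,0,8],[0,0,0]],[[0,0,8],[0,0,0]],[[0,0,4],[0,0,0]],[[0,0,2],[0,0,0]],[[0,0,0],[0,0,0]]]'
```

```text
clock: 15.45
tcp_pos: [0.5485, 0.2185, 0.1338]
tool_rot: [1.0, -0.005, 0.002, -0.001]
contact_force: [0.1, 0.7, -1.1]
grip_width: 0.0465
finger_force: 61.8
clock: 15.95
tcp_pos: [0.5638, 0.0364, 0.1317]
tool_rot: [1.0, -0.005, 0.0, 0.0]
contact_force: [-0.0, -0.5, -1.5]
grip_width: 0.0469
finger_force: 61.9
clock: 16.45
tcp_pos: [0.58, -0.1437, 0.1317]
tool_rot: [1.0, -0.005, 0.0, 0.0]
contact_force: [0.6, -0.6, -2.3]
grip_width: 0.0469
finger_force: 61.9
clock: 16.95
tcp_pos: [0.5802, -0.1418, 0.0508]
tool_rot: [1.0, -0.005, 0.0, -0.0]
contact_force: [0.6, 0.4, -0.5]
grip_width: 0.0469
finger_force: 61.9
clock: 17.45
tcp_pos: [0.5805, -0.1424, 0.0292]
tool_rot: [1.0, -0.005, 0.0, 0.0]
contact_force: [0.4, -0.0, -1.3]
grip_width: 0.0467
finger_force: 61.9
```

```bash
python3 -m inch '[[[0,0,0],[0,0,0]],[[0,0,0],[0,0,0]],[[0,0,0],[0,0,0]],[[0,0,0],[0,0,0]],[[0,0,0],[0,0,0]]]' -1
python3 -m inch '[[[0,0,-15],[0,0,0]],[[0,0,-25],[0,0,0]],[[0,0,-25],[0,0,0]],[[0,0,-25],[0,0,0]],[[0,0,-25],[0,0,0]]]'
python3 -m inch '[[[-4.3,-31,0],[0,0,0]],[[-4.3,-31,0],[0,0,0]],[[-4.3,-31,0],[0,0,0]],[[-4.3,-31,0],[0,0,0]],[[-4.3,-31,0],[0,0,0]]]' 1
python3 -m inch '[[[-4.3,-31,0],[0,0,0]],[[-4.3,-31,0],[0,0,0]],[[-4.3,-31,0],[0,0,0]],[[-4.3,-31,0],[0,0,0]],[[-4.3,-31,0],[0,0,0]]]'
python3 -m inch '[[[-4.3,-31,0],[0,0,0]],[[-4.3,-31,0],[0,0,0]],[[-4.3,-31,0],[0,0,0]],[[-4.3,-31,0],[0,0,0]],[[-4.3,-30,0],[0,0,0]]]'
python3 -m inch '[[[0,0,20],[0,0,0]],[[0,0,0],[0,0,0]],[[0,0,0],[0,0,0]],[[0,0,0],[0,0,0]],[[0,0,0],[0,0,0]]]'
python3 -c "
from h import *
s,M=tip()
p,P=cloud('wrist','w4.png'); v,u=np.mgrid[:420,:560]
m=(np.hypot(u-278,v-230)<70)&(P[...,2]>.062)&(P[...,2]<.08)&(v<268); print(circ(P,m),m.sum())
p,P=cloud('top')
m=(np.hypot(P[...,0]-.514,P[...,1]+.15)<.12)&(P[...,2]>.055)&(P[...,2]<.085)
for q in((.4415,-.143),(.5805,-.143)):
    m=(np.hypot(P[...,0]-q[0],P[...,1]-q[1])<.035)&(P[...,2]>.05); print(circ(P,m),m.sum())
"
```

```text
clock: 17.95
tcp_pos: [0.5803, -0.1424, 0.029]
tool_rot: [1.0, -0.005, 0.0, 0.0]
contact_force: [-0.4, -0.2, -0.1]
grip_width: 0.0855
finger_force: 0.0
clock: 18.45
tcp_pos: [0.5803, -0.1423, 0.1461]
tool_rot: [1.0, -0.005, 0.001, 0.0]
contact_force: [0.2, 0.4, 0.1]
grip_width: 0.0858
finger_force: 0.0
clock: 18.95
tcp_pos: [0.5603, 0.0141, 0.1451]
tool_rot: [1.0, -0.005, 0.001, 0.0]
contact_force: [0.7, 0.3, 0.8]
grip_width: 0.0125
finger_force: 0.0
clock: 19.45
tcp_pos: [0.5403, 0.1694, 0.1451]
tool_rot: [1.0, -0.005, 0.001, -0.0]
contact_force: [0.7, 1.2, -0.5]
grip_width: -0.0
finger_force: 0.0
clock: 19.95
tcp_pos: [0.5203, 0.3238, 0.1451]
tool_rot: [1.0, -0.005, 0.001, -0.0]
contact_force: [-0.4, 0.4, 0.5]
grip_width: 0.0002
finger_force: 0.0
clock: 20.45
tcp_pos: [0.5212, 0.3216, 0.1247]
tool_rot: [1.0, -0.006, 0.001, -0.0]
contact_force: [0.6, -0.1, -1.0]
grip_width: 0.0001
finger_force: 0.0
t20.45 tcp [0.5212 0.3216 0.1247] yaw(tool x) -0.012 zaxis [ 0.001  0.    -1.   ] w0.0001 F [ 0.6 -0.1 -1. ] gf0.0
[0.5157 0.3159 0.024  0.5199 0.3156 0.0682] 4083
[ 0.4399 -0.1408  0.0244  0.4401 -0.1389  0.0649] 424
[ 0.5794 -0.14    0.0243  0.5795 -0.1382  0.065 ] 416
```

View pics/w4.png

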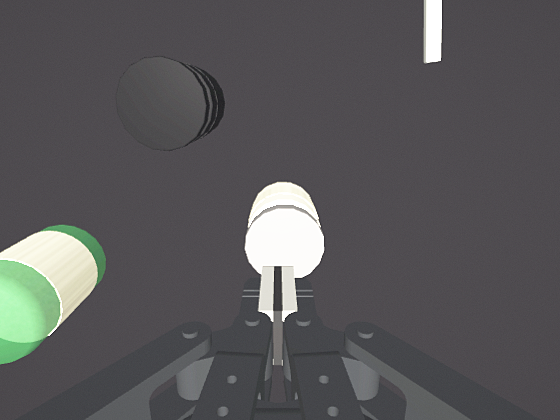

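Cap A is at (284,241), about 5 mm off in x and 4 mm off in y. The two placed jars read z=0.065 at the top, so their caps are home. Correcting and pressing A.

```bash
python3 -m inch '[[[-5,3.5,10],[0,0,0]],[[0,0,20],[0,0,0]],[[0,0,20],[0,0,0]],[[0,0,4],[0,0,0]],[[0,0,0],[0,0,0]]]'
python3 -m inch '[[[0,0,3],[0,0,0]],[[0,0,3],[0,0,0]],[[0,0,3],[0,0,0]],[[0,0,3],[0,0,0]],[[0,0,2],[0,0,0]]]'
python3 -m inch '[[[0,0,1],[0,0,0]],[[0,0,0.5],[0,0,0]],[[0,0,0],[0,0,0]],[[0,0,0],[0,0,0]],[[0,0,0],[0,0,0]]]'
```

```text
clock: 21.05
tcp_pos: [0.5147, 0.3183, 0.0691]
tool_rot: [1.0, -0.005, -0.001, 0.001]
contact_force: [0.8, 0.2, -0.1]
grip_width: 0.0001
finger_force: 0.0
clock: 21.55
tcp_pos: [0.5162, 0.3196, 0.0599]
tool_rot: [1.0, -0.005, 0.001, 0.0]
contact_force: [-7.8, -5.9, 31.3]
grip_width: 0.0001
finger_force: 15.8
clock: 22.05
tcp_pos: [0.5164, 0.3198, 0.0599]
tool_rot: [1.0, -0.005, 0.002, 0.0]
contact_force: [-8.0, -5.3, 29.5]
grip_width: 0.0003
finger_force: 14.5
```

```bash
python3 -m inch '[[[0,0,-15],[0,0,0]],[[0,0,-15],[0,0,0]],[[0,0.5,-15],[0,0,0]],[[0,0,-15],[0,0,0]],[[0,0,-15],[0,0,0]]]' -1
python3 -m inch '[[[0,0,10],[0,0,0]],[[0,0,25],[0,0,0]],[[0,0,25],[0,0,0]],[[0,0,25],[0,0,0]],[[0,0,23],[0,0,0]]]'
python3 -m inch '[[[0,0,0],[0,0,0]],[[0,0,0],[0,0,0]],[[0,0,0],[0,0,0]],[[0,0,0],[0,0,0]],[[0,0,0],[0,0,0]]]' 1
python3 -m inch '[[[0,0,-12],[0,0,0]],[[0,0,-27],[0,0,0]],[[0,0,-27],[0,0,0]],[[0,0,-27],[0,0,0]],[[0,0,-17],[0,0,0]]]'
```

```text
clock: 22.55
tcp_pos: [0.5154, 0.3183, 0.1305]
tool_rot: [1.0, -0.005, 0.0, 0.0]
contact_force: [0.8, 0.0, 0.4]
grip_width: 0.0723
finger_force: 0.0
clock: 23.05
tcp_pos: [0.5148, 0.3178, 0.0197]
tool_rot: [1.0, -0.005, -0.001, 0.0]
contact_force: [-0.3, 1.3, 0.3]
grip_width: 0.0854
finger_force: 0.0
clock: 23.55
tcp_pos: [0.5163, 0.319, 0.0227]
tool_rot: [1.0, -0.005, 0.001, -0.001]
contact_force: [0.0, 0.4, 2.6]
grip_width: 0.0466
finger_force: 61.7
clock: 24.05
tcp_pos: [0.5159, 0.3189, 0.1342]
tool_rot: [1.0, -0.005, 0.001, -0.001]
contact_force: [-0.1, 0.0, -1.8]
grip_width: 0.0469
finger_force: 61.9
```

```bash
python3 -m inch '[[[0,31,0],[0,0,0]],[[0,31,0],[0,0,0]],[[0,31,0],[0,0,0]],[[0,31,0],[0,0,0]],[[0,31,0],[0,0,0]]]'
python3 -m inch '[[[0,31,0],[0,0,0]],[[0,31,0],[0,0,0]],[[0,31,0],[0,0,0]],[[0,31,0],[0,0,0]],[[0,31,0],[0,0,0]]]'
python3 -m inch '[[[0,31,0],[0,0,0]],[[0,31,0],[0,0,0]],[[0,31,0],[0,0,0]],[[0,31,0],[0,0,0]],[[0,28,0],[0,0,0]]]'
python3 -m inch '[[[0,0,0],[0,0,0]],[[0,0,20],[0,0,0]],[[0,0,20],[0,0,0]],[[0,0,20],[0,0,0]],[[0,0,20],[0,0,0]]]'
python3 -m inch '[[[0,0,8],[0,0,0]],[[0,0,8],[0,0,0]],[[0,0,4],[0,0,0]],[[0,0,2],[0,0,0]],[[0,0,0],[0,0,0]]]'
```

```text
clock: 24.55
tcp_pos: [0.5134, 0.162, 0.132]
tool_rot: [1.0, -0.005, 0.0, 0.0]
contact_force: [0.6, 0.0, -0.8]
grip_width: 0.0465
finger_force: 62.1
clock: 25.05
tcp_pos: [0.5118, 0.0072, 0.132]
tool_rot: [1.0, -0.005, 0.0, 0.0]
contact_force: [0.8, 0.1, -1.7]
grip_width: 0.0467
finger_force: 62.1
clock: 25.55
tcp_pos: [0.5102, -0.1451, 0.1321]
tool_rot: [1.0, -0.005, 0.0, 0.0]
contact_force: [-0.9, -0.7, -1.5]
grip_width: 0.0468
finger_force: 62.1
clock: 26.05
tcp_pos: [0.5108, -0.1427, 0.0513]
tool_rot: [1.0, -0.005, 0.0, -0.0]
contact_force: [0.3, -0.1, -2.3]
grip_width: 0.0468
finger_force: 62.1
clock: 26.55
tcp_pos: [0.511, -0.1437, 0.0297]
tool_rot: [1.0, -0.005, 0.0, 0.0]
contact_force: [0.0, 0.3, -2.2]
grip_width: 0.0465
finger_force: 62.1
```

```bash
python3 -m inch '[[[0,0,0],[0,0,0]],[[0,0,0],[0,0,0]],[[0,0,0],[0,0,0]],[[0,0,0],[0,0,0]],[[0,0,0],[0,0,0]]]' -1
python3 -m inch '[[[0,0,-15],[0,0,0]],[[0,0,-25],[0,0,0]],[[0,0,-35],[0,0,0]],[[0,0,-35],[0,0,0]],[[0,0,-35],[0,0,0]]]'
python3 -m inch '[[[0,0,-35],[0,0,0]],[[0,0,-35],[0,0,0]],[[0,0,-35],[0,0,0]],[[0,0,-35],[0,0,0]],[[0,0,-25],[0,0,0]]]' 1
python3 -m inch '[[[0,0,0],[0,0,0]],[[0,0,0],[0,0,0]],[[0,0,0],[0,0,0]],[[0,0,0],[0,0,0]],[[0,0,0],[0,0,0]]]'
python3 -c "
from h import *
s,M=tip()
p,P=cloud('wrist','w5.png')
for q in((.4415,-.143),(.511,-.143),(.5805,-.143)):
    m=(np.hypot(P[...,0]-q[0],P[...,1]-q[1])<.035)&(P[...,2]>.045)&(P[...,2]<.1); print(circ(P,m),m.sum())
v,u=np.mgrid[:420,:560]
m=(P[...,2]>.2)&(P[...,1]<-.2)&(P[...,2]<.3); print('lid top',np.nanmin(P[m],0),np.nanmax(P[m],0)) if m.any() else 0
m=(P[...,2]>.06)&(P[...,2]<.08)&(np.abs(P[...,0]-.52)<.09)&(P[...,1]>-.09)&(P[...,1]<-.03); print('rim+y',np.nanpercentile(P[m],[2,50,98],axis=0).round(4))
p,P=cloud('top')
m=(P[...,2]>.1)&(P[...,2]<.262)&(np.abs(P[...,0]-.514)<.1)&(P[...,1]<-.2)&(P[...,1]>-.32)
for z in(.12,.16,.2,.24):
    k=m&(abs(P[...,2]-z)<.015); print('lid inner',z,np.nanmedian(P[k],0).round(4),k.sum())
"
```

```text
clock: 27.05
tcp_pos: [0.5108, -0.1437, 0.0295]
tool_rot: [1.0, -0.005, 0.0, 0.0]
contact_force: [0.1, -0.2, 0.1]
grip_width: 0.0852
finger_force: 0.0
clock: 27.55
tcp_pos: [0.5103, -0.1435, 0.1756]
tool_rot: [1.0, -0.005, -0.0, 0.0]
contact_force: [1.0, -0.6, -0.4]
grip_width: 0.0855
finger_force: 0.0
clock: 28.05
tcp_pos: [0.5111, -0.1436, 0.342]
tool_rot: [1.0, -0.005, 0.001, 0.001]
contact_force: [0.7, -1.0, 0.5]
grip_width: 0.0121
finger_force: 0.0
clock: 28.55
tcp_pos: [0.5101, -0.1435, 0.3382]
tool_rot: [1.0, -0.005, -0.001, -0.0]
contact_force: [0.2, 0.5, -0.5]
grip_width: -0.0001
finger_force: 0.0
t28.55 tcp [ 0.5101 -0.1435  0.3382] yaw(tool x) -0.010 zaxis [-0.002  0.001 -1.   ] w-0.0001 F [ 0.2  0.5 -0.5] gf0.0
[ 0.4405 -0.1447  0.0241  0.4433 -0.1451  0.0657] 1280
[ 0.511  -0.1457  0.024   0.5126 -0.1457  0.0659] 1370
[ 0.5796 -0.1441  0.0239  0.5804 -0.1441  0.0661] 1518
lid top [ 0.39518794 -0.2891692   0.20002871] [ 0.63365321 -0.23491678  0.27156475]
rim+y [[ 0.4342 -0.073   0.0614]
 [ 0.5293 -0.0686  0.0692]
 [ 0.607  -0.0627  0.0716]]
lid inner 0.12 [ 0.5413 -0.2522  0.1198] 307
lid inner 0.16 [ 0.5452 -0.246   0.1611] 344
lid inner 0.2 [ 0.4738 -0.2401  0.2   ] 362
lid inner 0.24 [ 0.4556 -0.2355  0.2463] 731
```

View pics/w5.png

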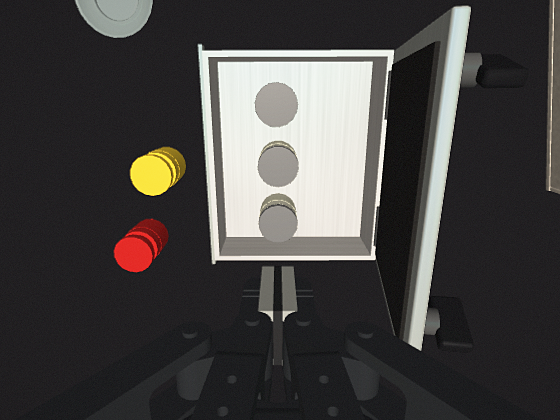

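All three grey caps stand in the case at (276,104), (278,166) and (278,222), and every top reads z≈0.066. The lid leans about 7° inward, and the space between its screws at (490,70) and (450,325) is free. I'll move over and behind it.

```bash
python3 -m inch '[[[0,37,0],[0,0,0]],[[0,37,0],[0,0,0]],[[0,37,0],[0,0,0]],[[0,37,0],[0,0,0]],[[0,37,0],[0,0,0]]]'
python3 -m inch '[[[0,0,20],[0,0,0]],[[0,0,22],[0,0,0]],[[0,0,22],[0,0,0]],[[0,0,22],[0,0,0]],[[0,0,18],[0,0,0]]]'
python3 - <<'E'
from h import *
s,M=tip()
hy,hz,L,t,rho=-.263,.07,.165,.008,.013
th=np.radians(np.linspace(82.5,0,26))
y=hy+L*np.cos(th)-t*np.sin(th)-rho; z=hz+L*np.sin(th)+t*np.cos(th)
print("go to",y[0],z[0]); 
print(np.c_[-np.diff(y),-np.diff(z)].__mul__(1000).round(1).tolist())
E
```

```text
clock: 29.15
tcp_pos: [0.5086, -0.3301, 0.3391]
tool_rot: [1.0, -0.005, -0.0, 0.0]
contact_force: [0.3, 0.6, 0.7]
grip_width: -0.0
finger_force: 0.0
clock: 29.65
tcp_pos: [0.5083, -0.3284, 0.2336]
tool_rot: [1.0, -0.005, -0.001, -0.0]
contact_force: [-0.7, 0.5, 0.0]
grip_width: 0.0005
finger_force: 0.0
t29.65 tcp [ 0.5083 -0.3284  0.2336] yaw(tool x) -0.010 zaxis [-0.001  0.001 -1.   ] w0.0005 F [-0.7  0.5  0. ] gf0.0
go to -0.262394737174682 0.23463261166443913
[[-9.5, 1.1], [-9.4, 1.6], [-9.3, 2.1], [-9.1, 2.7], [-9.0, 3.2], [-8.8, 3.7], [-8.5, 4.2], [-8.3, 4.7], [-8.0, 5.1], [-7.7, 5.6], [-7.4, 6.0], [-7.0, 6.4], [-6.6, 6.8], [-6.2, 7.2], [-5.8, 7.6], [-5.3, 7.9], [-4.9, 8.2], [-4.4, 8.4], [-3.9, 8.7], [-3.4, 8.9], [-2.9, 9.1], [-2.4, 9.2], [-1.8, 9.3], [-1.3, 9.4], [-0.7, 9.5]]
```

Approach to contact (66 mm), then follow the arc.

```bash
python3 -m inch '[[[0,-20,0],[0,0,0]],[[0,-20,0],[0,0,0]],[[0,-12,0],[0,0,0]],[[0,-8,0],[0,0,0]],[[0,-6,0],[0,0,0]]]'
python3 -m inch '[[[0,-9.5,1],[0,0,0]],[[0,-9.5,1.5],[0,0,0]],[[0,-9.3,2],[0,0,0]],[[0,-9,2.7],[0,0,0]],[[0,-9,3.2],[0,0,0]]]'
python3 -m inch '[[[0,-8.8,3.7],[0,0,0]],[[0,-8.5,4.2],[0,0,0]],[[0,-8.3,4.7],[0,0,0]],[[0,-8,5],[0,0,0]],[[0,-7.7,5.6],[0,0,0]]]'
python3 -c "
from h import *
tip()
cloud('side','s1.png')"
```

```text
clock: 30.15
tcp_pos: [0.5098, -0.2619, 0.2361]
tool_rot: [1.0, -0.005, 0.001, 0.0]
contact_force: [-0.4, -0.9, 0.2]
grip_width: -0.0002
finger_force: 0.0
clock: 30.65
tcp_pos: [0.5102, -0.2158, 0.2254]
tool_rot: [1.0, -0.005, 0.0, 0.0]
contact_force: [-0.6, -2.8, 5.2]
grip_width: 0.0001
finger_force: 2.3
clock: 31.15
tcp_pos: [0.5106, -0.1733, 0.2018]
tool_rot: [1.0, -0.005, 0.0, -0.0]
contact_force: [0.3, -1.1, 4.9]
grip_width: -0.0002
finger_force: 2.1
t31.15 tcp [ 0.5106 -0.1733  0.2018] yaw(tool x) -0.009 zaxis [ 0.001  0.001 -1.   ] w-0.0002 F [ 0.3 -1.1  4.9] gf2.1
```

View pics/s1.png

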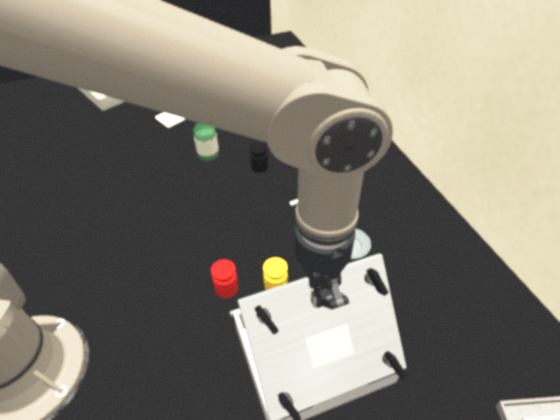

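The lid is about half shut, with the fingers at (328,292) pushing between the upper screws. Continuing along the arc.

```bash
python3 -m inch '[[[0,-7.4,6],[0,0,0]],[[0,-7,6.4],[0,0,0]],[[0,-6.6,6.8],[0,0,0]],[[0,-6.2,7.2],[0,0,0]],[[0,-5.8,7.6],[0,0,0]]]'
python3 -m inch '[[[0,-5.3,8],[0,0,0]],[[0,-5,8.2],[0,0,0]],[[0,-4.4,8.4],[0,0,0]],[[0,-4,8.7],[0,0,0]],[[0,-3.4,9],[0,0,0]]]'
python3 -m inch '[[[0,-3,9],[0,0,0]],[[0,-2.4,9],[0,0,0]],[[0,-1.8,9],[0,0,0]],[[0,-1.3,9],[0,0,0]],[[0,0,3],[0,0,0]]]'
python3 -m inch '[[[0,0,2],[0,0,0]],[[0,0,2],[0,0,0]],[[0,0,2],[0,0,0]],[[0,0,0],[0,0,0]],[[0,0,0],[0,0,0]]]'
```

```text
clock: 31.7
tcp_pos: [0.5109, -0.1409, 0.1672]
tool_rot: [1.0, -0.005, 0.0, -0.0]
contact_force: [0.4, 0.1, 4.5]
grip_width: 0.0002
finger_force: 1.7
clock: 32.2
tcp_pos: [0.5107, -0.1194, 0.1245]
tool_rot: [1.0, -0.005, -0.0, -0.0]
contact_force: [0.5, 0.9, 3.8]
grip_width: -0.0001
finger_force: 1.5
clock: 32.7
tcp_pos: [0.5102, -0.1112, 0.0851]
tool_rot: [1.0, -0.005, -0.001, -0.0]
contact_force: [0.3, 2.4, 3.3]
grip_width: -0.0004
finger_force: 1.3
clock: 33.2
tcp_pos: [0.5108, -0.1123, 0.0802]
tool_rot: [1.0, -0.005, -0.0, 0.0]
contact_force: [0.3, 1.0, -0.6]
grip_width: -0.0002
finger_force: 0.0
```

```bash
python3 -m inch '[[[0,0,1],[0,0,0]],[[0,0,1],[0,0,0]],[[0,0,1],[0,0,0]],[[0,0,0],[0,0,0]],[[0,0,0],[0,0,0]]]'
python3 -m inch '[[[0,0,1],[0,0,0]],[[0,0,1],[0,0,0]],[[0,0,0],[0,0,0]],[[0,0,0],[0,0,0]],[[0,0,0],[0,0,0]]]'
```

```text
clock: 33.7
tcp_pos: [0.511, -0.1123, 0.0799]
tool_rot: [1.0, -0.005, -0.0, 0.001]
contact_force: [-6.8, 0.0, 19.1]
grip_width: -0.0001
finger_force: 9.7
clock: 34.2
tcp_pos: [0.511, -0.1123, 0.0798]
tool_rot: [1.0, -0.006, -0.0, 0.001]
contact_force: [-11.5, 1.9, 33.6]
grip_width: -0.0001
finger_force: 16.6
```

The lid is flat, with the hard stop at 0.080. I'll rise and back off to view the wings.

```bash
python3 -m inch '[[[0,0,-30],[0,0,0]],[[0,0,-40],[0,0,0]],[[0,0,-45],[0,0,0]],[[0,0,-45],[0,0,0]],[[0,0,-45],[0,0,0]]]'
python3 -m inch '[[[-22,11,-30],[0,0,0]],[[-22,11,-20],[0,0,0]],[[-22,11,0],[0,0,0]],[[-22,11,0],[0,0,0]],[[-22,11,0],[0,0,0]]]' 0
python3 -m inch '[[[0,0,0],[0,0,0]],[[0,0,0],[0,0,0]],[[0,0,0],[0,0,0]],[[0,0,0],[0,0,0]],[[0,0,0],[0,0,0]]]'
python3 -c "
from h import *
s,M=tip(); print(s['joint_positions'])
p,P=cloud('wrist','w6.png'); np.save('P.npy',P)
m=(P[...,2]>.100)&(P[...,2]<.130)
n,l,st,c=cv2.connectedComponentsWithStats(m.astype(np.uint8))
for i in range(1,n):
    if st[i,4]>60:
        q=P[l==i]; b=cv2.minAreaRect(q[:,:2].astype(np.float32)); e=np.linalg.eigh(np.cov(q[:,:2].T))[1][:,1]; print(st[i],np.round(b[0],4),np.round(b[1],3),'dir %.3f'%(np.arctan2(e[1],e[0])%np.pi),np.median(q[:,2]).round(3))
m=(P[...,2]>.072)&(P[...,2]<.088); print('lid',cv2.minAreaRect(P[m][:,:2].astype(np.float32)))
"
```

```text
clock: 34.7
tcp_pos: [0.5105, -0.1119, 0.2823]
tool_rot: [1.0, -0.005, 0.0, 0.0]
contact_force: [1.5, -0.4, -0.1]
grip_width: -0.0
finger_force: 0.0
clock: 35.2
tcp_pos: [0.3993, -0.1661, 0.3305]
tool_rot: [1.0, -0.005, 0.0, 0.0]
contact_force: [-0.4, -1.1, -0.4]
grip_width: 0.0428
finger_force: 0.0
clock: 35.7
tcp_pos: [0.4009, -0.1649, 0.3302]
tool_rot: [1.0, -0.004, -0.0, -0.0]
contact_force: [0.8, -0.3, 0.1]
grip_width: 0.0426
finger_force: 0.0
t35.70 tcp [ 0.4009 -0.1649  0.3302] yaw(tool x) -0.009 zaxis [-0.  0. -1.] w0.0426 F [ 0.8 -0.3  0.1] gf0.0
[ 0.57529044 -0.05681052 -0.26884134  1.86018995 -0.01563249  1.33647627
 -1.26921259]
[185 142  44  26 541] [ 0.4248 -0.0961] [0.011 0.043] dir 1.942 0.117
[324 142  46  26 615] [ 0.4237 -0.2355] [0.011 0.044] dir 1.918 0.117
lid ((0.3107852637767792, -0.10841244459152222), (0.32507526874542236, 0.515683114528656), 89.7494125366211)
```

View pics/w6.png

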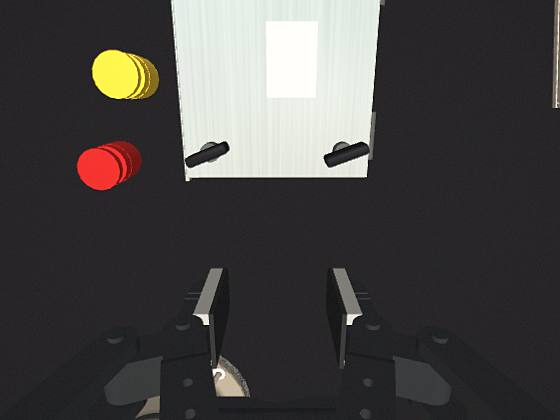

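The wrist view shows screws 4 and 1 at (207,155) and (346,154), near (0.425,-0.094) and (0.424,-0.234), with the wings at about 1.95 rad, i.e. loose. Going to screw 1 and turning the tool to yaw ≈1.97.

```bash
python3 -m inch '[[[4.8,13.7,0],[0,0,0]],[[4.8,13.7,0],[0,0,0]],[[4.8,13.7,0],[0,0,0]],[[4.8,13.7,0],[0,0,0]],[[4.8,13.7,0],[0,0,0]]]'
python3 -m inch '[[[0,0,10],[0,0,-0.132]],[[0,0,10],[0,0,-0.132]],[[0,0,10],[0,0,-0.132]],[[0,0,10],[0,0,-0.132]],[[0,0,10],[0,0,-0.132]]]'
python3 -m inch '[[[0,0,10],[0,0,-0.132]],[[0,0,10],[0,0,-0.132]],[[0,0,10],[0,0,-0.132]],[[0,0,10],[0,0,-0.132]],[[0,0,10],[0,0,-0.132]]]'
python3 -m inch '[[[0,0,10],[0,0,-0.132]],[[0,0,10],[0,0,-0.132]],[[0,0,10],[0,0,-0.132]],[[0,0,10],[0,0,-0.132]],[[0,0,10],[0,0,-0.132]]]'
python3 -m inch '[[[0,0,0],[0,0,0]],[[0,0,0],[0,0,0]],[[0,0,0],[0,0,0]],[[0,0,0],[0,0,0]],[[0,0,0],[0,0,0]]]'
cat >> h.py <<'E'
S={1:(.4245,-.2335),4:(.4258,-.0938),2:(.6045,-.2348),3:(.6058,-.0955)}
def goto(k):
    s,M=tip(); d=np.r_[S[k],s["tcp_pos"][2]]-s["tcp_pos"]; print("to screw",k,"tool mm",(d@M*1000).round(1),"j7 %.2f"%s["joint_positions"][6])
E
python3 -c "
from h import *
goto(1)"
```

```text
clock: 36.25
tcp_pos: [0.424, -0.2358, 0.3302]
tool_rot: [1.0, -0.006, -0.0, -0.0]
contact_force: [0.1, 1.1, 0.7]
grip_width: 0.0426
finger_force: 0.0
clock: 36.75
tcp_pos: [0.4239, -0.235, 0.2799]
tool_rot: [0.947, 0.322, -0.0, -0.0]
contact_force: [-0.1, -0.2, -0.3]
grip_width: 0.0426
finger_force: 0.0
clock: 37.25
tcp_pos: [0.424, -0.235, 0.2299]
tool_rot: [0.792, 0.611, 0.0, 0.0]
contact_force: [0.0, -0.2, 0.2]
grip_width: 0.0428
finger_force: 0.0
clock: 37.75
tcp_pos: [0.424, -0.235, 0.1799]
tool_rot: [0.551, 0.835, 0.0, 0.0]
contact_force: [0.7, -1.0, -0.2]
grip_width: 0.0424
finger_force: 0.0
clock: 38.25
tcp_pos: [0.424, -0.2342, 0.1808]
tool_rot: [0.553, 0.833, -0.0, 0.0]
contact_force: [0.7, -0.4, 0.7]
grip_width: 0.0428
finger_force: 0.0
t38.25 tcp [ 0.424  -0.2342  0.1808] yaw(tool x) 1.969 zaxis [ 0.001 -0.001 -1.   ] w0.0428 F [ 0.7 -0.4  0.7] gf0.0
to screw 1 tool mm [ 0.5  0.7 -0. ] j7 0.76
```

```bash
python3 -m inch '[[[0.5,0.5,22],[0,0,0]],[[0,0,22],[0,0,0]],[[0,0,22],[0,0,0]],[[0,0,16],[0,0,0]],[[0,0,8],[0,0,0]]]'
python3 -m inch '[[[0,0,0],[0,0,0]],[[0,0,0],[0,0,0]],[[0,0,0],[0,0,0]],[[0,0,0],[0,0,0]],[[0,0,0],[0,0,0]]]' 1
python3 -c "
from h import *
goto(1)"
```

```text
clock: 38.75
tcp_pos: [0.4232, -0.2331, 0.0892]
tool_rot: [0.553, 0.833, -0.0, -0.001]
contact_force: [-0.8, 0.5, 0.1]
grip_width: 0.0429
finger_force: 0.0
clock: 39.25
tcp_pos: [0.4235, -0.2338, 0.091]
tool_rot: [0.553, 0.833, -0.0, -0.0]
contact_force: [-4.8, 0.2, 4.7]
grip_width: 0.0158
finger_force: 59.0
t39.25 tcp [ 0.4235 -0.2338  0.091 ] yaw(tool x) 1.969 zaxis [-0.001 -0.001 -1.   ] w0.0158 F [-4.8  0.2  4.7] gf59.0
to screw 1 tool mm [-0.1  1.1 -0. ] j7 0.70
```

```bash
python3 -m inch '[[[0,0,0],[0,0,0]],[[0,0,0],[0,0,0]],[[0,0,-3],[0,0,0]],[[0,0,-3],[0,0,0]],[[0,0,-1],[0,0,0]]]' 0
python3 -m inch '[[[0,0,0],[0,0,0]],[[0,0,0],[0,0,0]],[[0,0,0],[0,0,0]],[[0,0,0],[0,0,0]],[[0,0,0],[0,0,0]]]' 1
python3 -c "
from h import *
goto(1)"
```

```text
clock: 39.75
tcp_pos: [0.4247, -0.2335, 0.098]
tool_rot: [0.553, 0.833, 0.0, 0.001]
contact_force: [0.7, -0.2, 0.2]
grip_width: 0.0425
finger_force: 0.0
clock: 40.25
tcp_pos: [0.4234, -0.2337, 0.0976]
tool_rot: [0.553, 0.833, -0.0, -0.0]
contact_force: [-3.6, -0.3, 5.5]
grip_width: 0.0098
finger_force: 59.0
t40.25 tcp [ 0.4234 -0.2337  0.0976] yaw(tool x) 1.969 zaxis [-0.001 -0.    -1.   ] w0.0098 F [-3.6 -0.3  5.5] gf59.0
to screw 1 tool mm [-0.2  1.1 -0. ] j7 0.71
```

Grip is now on the wing (9.8 mm); the lower try had caught the stem. Turning 1 rad clockwise.

```bash
python3 -m inch '[[[0,0,0],[0,0,0.1]],[[0,0,0],[0,0,0.1]],[[0,0,0],[0,0,0.1]],[[0,0,0],[0,0,0.1]],[[0,0,0],[0,0,0.1]]]'
python3 -m inch '[[[0,0,0],[0,0,0.1]],[[0,0,0],[0,0,0.1]],[[0,0,0],[0,0,0.1]],[[0,0,0],[0,0,0.1]],[[0,0,0],[0,0,0.1]]]'
python3 -m inch '[[[0,0,0],[0,0,0]],[[0,0,0],[0,0,0]],[[0,0,0],[0,0,0]],[[0,0,0],[0,0,0]],[[0,0,0],[0,0,0]]]' 0
python3 -c "
from h import *
goto(1)"
```

```text
clock: 40.75
tcp_pos: [0.4235, -0.2337, 0.0976]
tool_rot: [0.743, 0.669, -0.001, -0.0]
contact_force: [-2.0, -0.4, 4.3]
grip_width: 0.0098
finger_force: 58.8
clock: 41.25
tcp_pos: [0.4236, -0.2338, 0.0976]
tool_rot: [0.886, 0.465, -0.0, 0.0]
contact_force: [-2.4, -1.5, 4.9]
grip_width: 0.0095
finger_force: 58.7
clock: 41.75
tcp_pos: [0.4241, -0.2334, 0.0973]
tool_rot: [0.885, 0.466, 0.0, 0.0]
contact_force: [0.5, 0.1, 1.2]
grip_width: 0.0429
finger_force: 0.0
t41.75 tcp [ 0.4241 -0.2334  0.0973] yaw(tool x) 0.970 zaxis [ 0.  0. -1.] w0.0429 F [0.5 0.1 1.2] gf0.0
to screw 1 tool mm [0.2 0.4 0. ] j7 -0.23
```

```bash
sed -i 's/^S=.*/S={1:(.4237,-.2336),4:(.4249,-.0937),2:(.6035,-.2354),3:(.6049,-.0955)}/' h.py
python3 -m inch '[[[0,0,-10],[0,0,0]],[[0,0,-10],[0,0,0]],[[0,0,-10],[0,0,0]],[[0,0,-10],[0,0,0]],[[0,0,-10],[0,0,0]]]'
python3 -m inch '[[[21.6,7.1,0],[0,0,0]],[[21.6,7.1,0],[0,0,0]],[[21.6,7.1,0],[0,0,0]],[[21.6,7.1,0],[0,0,0]],[[21.6,7.1,0],[0,0,0]]]'
python3 -m inch '[[[21.6,7.1,0],[0,0,0]],[[21.6,7.1,0],[0,0,0]],[[21.6,7.1,0],[0,0,0]],[[21.6,7.1,0],[0,0,0]],[[21.6,7.1,0],[0,0,0]]]'
python3 -m inch '[[[0,0,0],[0,0,-0.1]],[[0,0,0],[0,0,-0.1]],[[0,0,0],[0,0,-0.1]],[[0,0,0],[0,0,-0.1]],[[0,0,0],[0,0,-0.1]]]'
python3 -m inch '[[[0,0,0],[0,0,-0.125]],[[0,0,0],[0,0,-0.125]],[[0,0,0],[0,0,-0.125]],[[0,0,0],[0,0,-0.125]],[[0,0,0],[0,0,0]]]'
python3 -c "
from h import *
s,M=tip()
goto(3)
p,P=cloud('wrist','w7.png')
m=(P[...,2]>.100)&(P[...,2]<.130)
n,l,st,c=cv2.connectedComponentsWithStats(m.astype(np.uint8))
for i in range(1,n):
    if st[i,4]>200:
        q=P[l==i]; b=cv2.minAreaRect(q[:,:2].astype(np.float32)); e=np.linalg.eigh(np.cov(q[:,:2].T))[1][:,1]; print(st[i],np.round(b[0],4),np.round(b[1],3),'dir %.3f'%(np.arctan2(e[1],e[0])%np.pi),np.median(q[:,2]).round(3))
"
```

```text
clock: 42.25
tcp_pos: [0.4242, -0.2335, 0.1487]
tool_rot: [0.885, 0.466, 0.0, 0.0]
contact_force: [-0.6, -0.1, -0.6]
grip_width: 0.0431
finger_force: 0.0
clock: 42.75
tcp_pos: [0.5151, -0.1639, 0.1481]
tool_rot: [0.885, 0.466, 0.0, 0.0]
contact_force: [0.1, -0.4, -0.0]
grip_width: 0.0433
finger_force: 0.0
clock: 43.25
tcp_pos: [0.6054, -0.0949, 0.1481]
tool_rot: [0.885, 0.466, 0.0, 0.0]
contact_force: [-0.5, 0.4, -0.0]
grip_width: 0.043
finger_force: 0.0
clock: 43.75
tcp_pos: [0.6047, -0.0955, 0.148]
tool_rot: [0.741, 0.672, -0.0, 0.0]
contact_force: [-0.0, -0.3, 0.1]
grip_width: 0.0428
finger_force: 0.0
clock: 44.25
tcp_pos: [0.6047, -0.0956, 0.1479]
tool_rot: [0.553, 0.833, 0.0, 0.0]
contact_force: [0.2, 0.3, 0.4]
grip_width: 0.0428
finger_force: 0.0
t44.25 tcp [ 0.6047 -0.0956  0.1479] yaw(tool x) 1.969 zaxis [ 0. -0. -1.] w0.0428 F [0.2 0.3 0.4] gf0.0
t44.25 tcp [ 0.6047 -0.0956  0.1479] yaw(tool x) 1.969 zaxis [ 0. -0. -1.] w0.0428 F [0.2 0.3 0.4] gf0.0
to screw 3 tool mm [0.1 0.2 0. ] j7 0.32
[ 263  205   30   86 1766] [ 0.6046 -0.0963] [0.011 0.043] dir 1.842 0.118
```

View pics/w7.png

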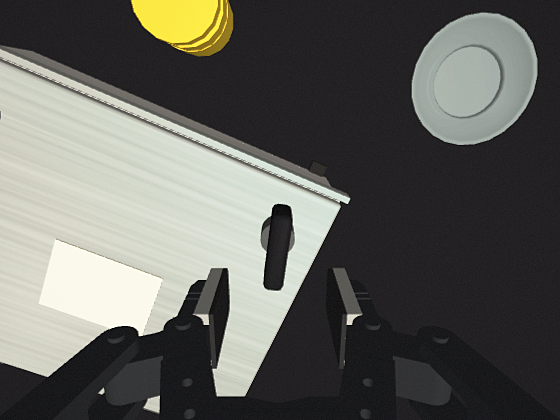

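Wing 3 is at (277,246), centred between the pads but about 0.12 rad clockwise of them. I'll align while descending, grip, and turn to the same end yaw (0.97).

```bash
python3 -m inch '[[[0,0,0],[0,0,0.12]],[[0,0,15],[0,0,0]],[[0,0,15],[0,0,0]],[[0,0,13],[0,0,0]],[[0,0,7],[0,0,0]]]'
python3 -m inch '[[[0,0,0],[0,0,0]],[[0,0,0],[0,0,0]],[[0,0,0],[0,0,0]],[[0,0,0],[0,0,0]],[[0,0,0],[0,0,0]]]' 1
python3 -m inch '[[[0,0,0],[0,0,0.09]],[[0,0,0],[0,0,0.09]],[[0,0,0],[0,0,0.09]],[[0,0,0],[0,0,0.09]],[[0,0,0],[0,0,0.09]]]'
python3 -m inch '[[[0,0,0],[0,0,0.09]],[[0,0,0],[0,0,0.09]],[[0,0,0],[0,0,0.09]],[[0,0,0],[0,0,0.09]],[[0,0,0],[0,0,0.07]]]'
python3 -c "
from h import *
goto(3)"
python3 -m inch '[[[0,0,0],[0,0,0]],[[0,0,0],[0,0,0]],[[0,0,0],[0,0,0]],[[0,0,0],[0,0,0]],[[0,0,0],[0,0,0]]]' 0
python3 -m inch '[[[0,0,-10],[0,0,0]],[[0,0,-10],[0,0,0]],[[0,0,-10],[0,0,0]],[[0,0,-10],[0,0,0]],[[0,0,-10],[0,0,0]]]'
python3 -c "
from h import *
goto(2)"
```

```text
clock: 44.8
tcp_pos: [0.6032, -0.0953, 0.0948]
tool_rot: [0.602, 0.799, -0.001, -0.002]
contact_force: [-0.0, 0.6, -0.6]
grip_width: 0.0426
finger_force: 0.0
clock: 45.3
tcp_pos: [0.6047, -0.0955, 0.0977]
tool_rot: [0.602, 0.799, -0.0, 0.0]
contact_force: [-0.8, -0.3, -0.2]
grip_width: 0.01
finger_force: 59.6
clock: 45.8
tcp_pos: [0.6047, -0.0955, 0.0977]
tool_rot: [0.766, 0.643, -0.0, 0.0]
contact_force: [-0.9, -0.2, -0.7]
grip_width: 0.0099
finger_force: 59.6
clock: 46.3
tcp_pos: [0.6046, -0.0955, 0.0977]
tool_rot: [0.885, 0.465, -0.0, 0.0]
contact_force: [-0.0, 0.2, -0.9]
grip_width: 0.0096
finger_force: 59.6
t46.30 tcp [ 0.6046 -0.0955  0.0977] yaw(tool x) 0.968 zaxis [ 0.    -0.001 -1.   ] w0.0096 F [-0.   0.2 -0.9] gf59.6
to screw 3 tool mm [0.2 0.2 0. ] j7 -0.61
clock: 46.8
tcp_pos: [0.6048, -0.0954, 0.0975]
tool_rot: [0.885, 0.466, 0.0, 0.0]
contact_force: [-0.6, -0.2, -0.7]
grip_width: 0.0428
finger_force: 0.0
clock: 47.3
tcp_pos: [0.6049, -0.0954, 0.1487]
tool_rot: [0.885, 0.466, 0.0, 0.0]
contact_force: [1.0, -0.0, -0.6]
grip_width: 0.0424
finger_force: 0.0
t47.30 tcp [ 0.6049 -0.0954  0.1487] yaw(tool x) 0.970 zaxis [ 0.001 -0.    -1.   ] w0.0424 F [ 1.  -0.  -0.6] gf0.0
to screw 2 tool mm [-116.3   78.     0. ] j7 -0.59
```

To screw 2: 5 rows of (-23.2, 15.6), rotate back about 0.9, then measure its wing.

```bash
python3 -m inch '[[[-23.2,15.6,0],[0,0,0]],[[-23.2,15.6,0],[0,0,0]],[[-23.3,15.6,0],[0,0,0]],[[-23.3,15.6,0],[0,0,0]],[[-23.3,15.6,0],[0,0,0]]]'
python3 -m inch '[[[0,0,0],[0,0,-0.1]],[[0,0,0],[0,0,-0.1]],[[0,0,0],[0,0,-0.1]],[[0,0,0],[0,0,-0.1]],[[0,0,0],[0,0,-0.1]]]'
python3 -m inch '[[[0,0,0],[0,0,-0.11]],[[0,0,0],[0,0,-0.11]],[[0,0,0],[0,0,-0.11]],[[0,0,0],[0,0,-0.11]],[[0,0,0],[0,0,0]]]'
cat >> h.py <<'E'
def wings():
    s,M=tip(); p,P=cloud('wrist')
    m=(P[...,2]>.100)&(P[...,2]<.130)
    n,l,st,c=cv2.connectedComponentsWithStats(m.astype(np.uint8))
    for i in range(1,n):
        if st[i,4]>300:
            q=P[l==i]; b=cv2.minAreaRect(q[:,:2].astype(np.float32)); e=np.linalg.eigh(np.cov(q[:,:2].T))[1][:,1]; print(c[i].round(),np.round(b[0],4),np.round(b[1],3),'dir %.3f'%(np.arctan2(e[1],e[0])%np.pi))
E
python3 -c "
from h import *
goto(2);wings()"
```

```text
clock: 47.8
tcp_pos: [0.6033, -0.2366, 0.1482]
tool_rot: [0.885, 0.466, 0.0, 0.0]
contact_force: [-0.3, 0.2, -0.6]
grip_width: 0.0427
finger_force: 0.0
clock: 48.3
tcp_pos: [0.6033, -0.2355, 0.1481]
tool_rot: [0.741, 0.672, 0.0, 0.0]
contact_force: [0.5, 0.1, -0.3]
grip_width: 0.0427
finger_force: 0.0
clock: 48.8
tcp_pos: [0.6033, -0.2356, 0.148]
tool_rot: [0.578, 0.816, 0.0, 0.0]
contact_force: [-0.4, 0.1, 0.8]
grip_width: 0.0427
finger_force: 0.0
t48.80 tcp [ 0.6033 -0.2356  0.148 ] yaw(tool x) 1.909 zaxis [ 0. -0. -1.] w0.0427 F [-0.4  0.1  0.8] gf0.0
to screw 2 tool mm [0.1 0.2 0. ] j7 0.50
t48.80 tcp [ 0.6033 -0.2356  0.148 ] yaw(tool x) 1.909 zaxis [ 0. -0. -1.] w0.0427 F [-0.4  0.1  0.8] gf0.0
[278. 248.] [ 0.6034 -0.2362] [0.011 0.043] dir 1.899
```

```bash
python3 -m inch '[[[0,0,0],[0,0,0]],[[0,0,15],[0,0,0]],[[0,0,15],[0,0,0]],[[0,0,13],[0,0,0]],[[0,0,7],[0,0,0]]]'
python3 -m inch '[[[0,0,0],[0,0,0]],[[0,0,0],[0,0,0]],[[0,0,0],[0,0,0]],[[0,0,0],[0,0,0]],[[0,0,0],[0,0,0]]]' 1
python3 -m inch '[[[0,0,0],[0,0,0.094]],[[0,0,0],[0,0,0.094]],[[0,0,0],[0,0,0.094]],[[0,0,0],[0,0,0.094]],[[0,0,0],[0,0,0.094]]]'
python3 -m inch '[[[0,0,0],[0,0,0.094]],[[0,0,0],[0,0,0.094]],[[0,0,0],[0,0,0.094]],[[0,0,0],[0,0,0.094]],[[0,0,0],[0,0,0.094]]]'
python3 -c "
from h import *
goto(2)"
python3 -m inch '[[[0,0,0],[0,0,0]],[[0,0,0],[0,0,0]],[[0,0,0],[0,0,0]],[[0,0,0],[0,0,0]],[[0,0,0],[0,0,0]]]' 0
python3 -m inch '[[[0,0,-10],[0,0,0]],[[0,0,-10],[0,0,0]],[[0,0,-10],[0,0,0]],[[0,0,-10],[0,0,0]],[[0,0,-10],[0,0,0]]]'
python3 -c "
from h import *
goto(4)"
```

```text
clock: 49.35
tcp_pos: [0.6017, -0.2349, 0.0946]
tool_rot: [0.578, 0.816, -0.001, -0.002]
contact_force: [-0.0, 0.0, 0.2]
grip_width: 0.0426
finger_force: 0.0
clock: 49.85
tcp_pos: [0.6035, -0.2355, 0.0977]
tool_rot: [0.578, 0.816, 0.0, 0.0]
contact_force: [0.1, 0.2, -1.1]
grip_width: 0.0095
finger_force: 60.2
clock: 50.35
tcp_pos: [0.6035, -0.2355, 0.0977]
tool_rot: [0.753, 0.658, 0.0, 0.0]
contact_force: [0.1, -1.0, -1.7]
grip_width: 0.0098
finger_force: 60.2
clock: 50.85
tcp_pos: [0.6034, -0.2355, 0.0977]
tool_rot: [0.885, 0.465, 0.0, 0.0]
contact_force: [0.2, 0.3, -1.9]
grip_width: 0.0096
finger_force: 60.2
t50.85 tcp [ 0.6034 -0.2355  0.0977] yaw(tool x) 0.967 zaxis [ 0.001 -0.    -1.   ] w0.0096 F [ 0.2  0.3 -1.9] gf60.2
to screw 2 tool mm [ 0.1  0.  -0. ] j7 -0.36
clock: 51.35
tcp_pos: [0.6033, -0.2355, 0.0976]
tool_rot: [0.885, 0.466, 0.0, 0.0]
contact_force: [0.5, 0.3, 0.4]
grip_width: 0.0423
finger_force: 0.0
clock: 51.85
tcp_pos: [0.6035, -0.2355, 0.1488]
tool_rot: [0.885, 0.466, 0.0, 0.0]
contact_force: [-0.3, 0.4, -0.9]
grip_width: 0.0426
finger_force: 0.0
t51.85 tcp [ 0.6035 -0.2355  0.1488] yaw(tool x) 0.970 zaxis [ 0.001 -0.    -1.   ] w0.0426 F [-0.3  0.4 -0.9] gf0.0
to screw 4 tool mm [ 1.600e+01 -2.275e+02 -2.000e-01] j7 -0.35
```

```bash
python3 -m inch '[[[1.6,-22.8,0],[0,0,0]],[[1.6,-22.8,0],[0,0,0]],[[1.6,-22.8,0],[0,0,0]],[[1.6,-22.8,0],[0,0,0]],[[1.6,-22.8,0],[0,0,0]]]'
python3 -m inch '[[[1.6,-22.7,0],[0,0,0]],[[1.6,-22.7,0],[0,0,0]],[[1.6,-22.7,0],[0,0,0]],[[1.6,-22.7,0],[0,0,0]],[[1.6,-22.7,0],[0,0,0]]]'
python3 -m inch '[[[0,0,0],[0,0,-0.1]],[[0,0,0],[0,0,-0.1]],[[0,0,0],[0,0,-0.1]],[[0,0,0],[0,0,-0.1]],[[0,0,0],[0,0,-0.1]]]'
python3 -m inch '[[[0,0,0],[0,0,-0.115]],[[0,0,0],[0,0,-0.115]],[[0,0,0],[0,0,-0.115]],[[0,0,0],[0,0,-0.115]],[[0,0,0],[0,0,0]]]'
python3 -c "
from h import *
goto(4);wings()"
```

```text
clock: 52.35
tcp_pos: [0.5132, -0.1639, 0.1481]
tool_rot: [0.885, 0.466, 0.0, 0.0]
contact_force: [0.6, -0.2, 0.9]
grip_width: 0.0431
finger_force: 0.0
clock: 52.85
tcp_pos: [0.4242, -0.0931, 0.1481]
tool_rot: [0.885, 0.466, 0.0, 0.0]
contact_force: [-0.1, 0.2, 0.0]
grip_width: 0.0427
finger_force: 0.0
clock: 53.35
tcp_pos: [0.4249, -0.0936, 0.1481]
tool_rot: [0.74, 0.672, 0.0, 0.0]
contact_force: [-0.8, -0.6, 0.1]
grip_width: 0.0423
finger_force: 0.0
clock: 53.85
tcp_pos: [0.4249, -0.0937, 0.1481]
tool_rot: [0.57, 0.822, 0.0, 0.001]
contact_force: [0.0, -0.5, 0.8]
grip_width: 0.0428
finger_force: 0.0
t53.85 tcp [ 0.4249 -0.0937  0.1481] yaw(tool x) 1.930 zaxis [ 0.001 -0.    -1.   ] w0.0428 F [ 0.  -0.5  0.8] gf0.0
to screw 4 tool mm [-0. -0. -0.] j7 0.44
t53.85 tcp [ 0.4249 -0.0937  0.1481] yaw(tool x) 1.930 zaxis [ 0.001 -0.    -1.   ] w0.0428 F [ 0.  -0.5  0.8] gf0.0
[276. 248.] [ 0.4246 -0.0951] [0.011 0.044] dir 1.942
[540. 352.] [ 0.6002 -0.1006] [0.033 0.013] dir 1.065
```

Aligned; turn 0.96 rad.

```bash
python3 -m inch '[[[0,0,0],[0,0,0]],[[0,0,15],[0,0,0]],[[0,0,15],[0,0,0]],[[0,0,13],[0,0,0]],[[0,0,7],[0,0,0]]]'
python3 -m inch '[[[0,0,0],[0,0,0]],[[0,0,0],[0,0,0]],[[0,0,0],[0,0,0]],[[0,0,0],[0,0,0]],[[0,0,0],[0,0,0]]]' 1
python3 -m inch '[[[0,0,0],[0,0,0.096]],[[0,0,0],[0,0,0.096]],[[0,0,0],[0,0,0.096]],[[0,0,0],[0,0,0.096]],[[0,0,0],[0,0,0.096]]]'
python3 -m inch '[[[0,0,0],[0,0,0.096]],[[0,0,0],[0,0,0.096]],[[0,0,0],[0,0,0.096]],[[0,0,0],[0,0,0.096]],[[0,0,0],[0,0,0.096]]]'
python3 -c "
from h import *
goto(4)"
python3 -m inch '[[[0,0,0],[0,0,0]],[[0,0,0],[0,0,0]],[[0,0,0],[0,0,0]],[[0,0,0],[0,0,0]],[[0,0,0],[0,0,0]]]' 0
python3 -m inch '[[[0,0,-10],[0,0,0]],[[0,0,-10],[0,0,0]],[[0,0,-10],[0,0,0]],[[0,0,-10],[0,0,0]],[[0,0,-10],[0,0,0]]]'
python3 -c "
from h import *
goto(1)"
```

```text
clock: 54.4
tcp_pos: [0.4241, -0.0935, 0.0966]
tool_rot: [0.57, 0.822, -0.0, -0.001]
contact_force: [-0.0, -0.6, 0.0]
grip_width: 0.0427
finger_force: 0.0
clock: 54.9
tcp_pos: [0.4247, -0.0938, 0.098]
tool_rot: [0.569, 0.822, -0.0, 0.0]
contact_force: [-2.6, -1.0, 5.0]
grip_width: 0.0095
finger_force: 59.8
clock: 55.4
tcp_pos: [0.4247, -0.0939, 0.098]
tool_rot: [0.75, 0.662, -0.0, 0.0]
contact_force: [-2.4, -0.6, 6.2]
grip_width: 0.0096
finger_force: 59.8
clock: 55.9
tcp_pos: [0.4248, -0.0939, 0.098]
tool_rot: [0.886, 0.465, 0.0, 0.0]
contact_force: [-2.0, -0.5, 5.3]
grip_width: 0.0095
finger_force: 59.8
t55.90 tcp [ 0.4248 -0.0939  0.098 ] yaw(tool x) 0.966 zaxis [ 0.    -0.001 -1.   ] w0.0095 F [-2.  -0.5  5.3] gf59.8
to screw 4 tool mm [ 0.2  0.  -0. ] j7 -0.52
clock: 56.4
tcp_pos: [0.4248, -0.0936, 0.0974]
tool_rot: [0.885, 0.466, 0.0, 0.0]
contact_force: [-0.4, -0.0, 0.5]
grip_width: 0.0427
finger_force: 0.0
clock: 56.9
tcp_pos: [0.4249, -0.0936, 0.1487]
tool_rot: [0.885, 0.466, 0.0, 0.0]
contact_force: [0.2, -0.2, -0.2]
grip_width: 0.0427
finger_force: 0.0
t56.90 tcp [ 0.4249 -0.0936  0.1487] yaw(tool x) 0.970 zaxis [ 0.001 -0.    -1.   ] w0.0427 F [ 0.2 -0.2 -0.2] gf0.0
to screw 1 tool mm [-116.1   78.1    0. ] j7 -0.50
```

```bash
python3 -m inch '[[[-23.2,15.6,0],[0,0,0]],[[-23.2,15.6,0],[0,0,0]],[[-23.2,15.6,0],[0,0,0]],[[-23.2,15.6,0],[0,0,0]],[[-23.3,15.7,0],[0,0,0]]]'
python3 -m inch '[[[0,0,0],[0,0,0]],[[0,0,0],[0,0,0]],[[0,0,0],[0,0,0]],[[0,0,0],[0,0,0]],[[0,0,0],[0,0,0]]]'
python3 -c "
from h import *
goto(1);wings()"
```

```text
clock: 57.4
tcp_pos: [0.4235, -0.2347, 0.1482]
tool_rot: [0.885, 0.466, 0.0, 0.0]
contact_force: [0.1, 0.6, 0.1]
grip_width: 0.0426
finger_force: 0.0
clock: 57.9
tcp_pos: [0.4236, -0.2326, 0.1475]
tool_rot: [0.884, 0.467, 0.0, -0.0]
contact_force: [0.6, -0.0, 0.3]
grip_width: 0.0429
finger_force: 0.0
t57.90 tcp [ 0.4236 -0.2326  0.1475] yaw(tool x) 0.972 zaxis [ 0.  0. -1.] w0.0429 F [ 0.6 -0.   0.3] gf0.0
to screw 1 tool mm [-0.8  0.6 -0. ] j7 -0.19
t57.90 tcp [ 0.4236 -0.2326  0.1475] yaw(tool x) 0.972 zaxis [ 0.  0. -1.] w0.0429 F [ 0.6 -0.   0.3] gf0.0
[107.  32.] [ 0.4207 -0.1024] [0.029 0.012] dir 0.927
[279. 251.] [ 0.4239 -0.2351] [0.044 0.011] dir 0.958
```

```bash
python3 -m inch '[[[0,0,0],[0,0,0]],[[0,0,15],[0,0,0]],[[0,0,15],[0,0,0]],[[0,0,13],[0,0,0]],[[0,0,7],[0,0,0]]]'
python3 -m inch '[[[0,0,0],[0,0,0]],[[0,0,0],[0,0,0]],[[0,0,0],[0,0,0]],[[0,0,0],[0,0,0]],[[0,0,0],[0,0,0]]]' 1
python3 -m inch '[[[0,0,0],[0,0,0.103]],[[0,0,0],[0,0,0.103]],[[0,0,0],[0,0,0.103]],[[0,0,0],[0,0,0.103]],[[0,0,0],[0,0,0.103]]]'
python3 -m inch '[[[0,0,0],[0,0,0.103]],[[0,0,0],[0,0,0.103]],[[0,0,0],[0,0,0.103]],[[0,0,0],[0,0,0.103]],[[0,0,0],[0,0,0.103]]]'
python3 -c "
from h import *
goto(1);print(r.get_state()['torque'])"
```

```text
clock: 58.45
tcp_pos: [0.4228, -0.2332, 0.0962]
tool_rot: [0.885, 0.466, -0.001, -0.001]
contact_force: [0.8, 0.0, -0.1]
grip_width: 0.0429
finger_force: 0.0
clock: 58.95
tcp_pos: [0.4237, -0.2337, 0.0979]
tool_rot: [0.885, 0.466, 0.0, 0.0]
contact_force: [-0.4, 0.2, 1.1]
grip_width: 0.0099
finger_force: 59.9
clock: 59.45
tcp_pos: [0.4239, -0.2338, 0.0979]
tool_rot: [0.975, 0.224, 0.0, 0.001]
contact_force: [-0.1, -0.2, 1.5]
grip_width: 0.0097
finger_force: 59.9
clock: 59.95
tcp_pos: [0.4239, -0.234, 0.0979]
tool_rot: [1.0, -0.031, 0.0, 0.001]
contact_force: [-0.3, -0.1, 1.0]
grip_width: 0.0098
finger_force: 64.3
t59.95 tcp [ 0.4239 -0.234   0.0979] yaw(tool x) -0.061 zaxis [ 0.001 -0.002 -1.   ] w0.0098 F [-0.3 -0.1  1. ] gf64.3
to screw 1 tool mm [-0.2 -0.4 -0. ] j7 -1.17
[-0.04013312  0.01946103  1.20683938]
```

```bash
python3 -m inch '[[[0,0,0],[0,0,0]],[[0,0,0],[0,0,0]],[[0,0,0],[0,0,0]],[[0,0,0],[0,0,0]],[[0,0,0],[0,0,0]]]' 0
python3 -m inch '[[[0,0,-10],[0,0,0]],[[0,0,-10],[0,0,0]],[[0,0,-10],[0,0,0]],[[0,0,-10],[0,0,0]],[[0,0,-10],[0,0,0]]]'
python3 -c "
from h import *
wings();goto(3)"
```

```text
clock: 60.45
tcp_pos: [0.4233, -0.2336, 0.0974]
tool_rot: [1.0, -0.03, -0.0, -0.0]
contact_force: [0.1, -0.1, -0.9]
grip_width: 0.0427
finger_force: 0.0
clock: 60.95
tcp_pos: [0.4237, -0.2337, 0.1487]
tool_rot: [1.0, -0.03, 0.0, 0.0]
contact_force: [-0.2, 0.7, 0.7]
grip_width: 0.043
finger_force: 0.0
t60.95 tcp [ 0.4237 -0.2337  0.1487] yaw(tool x) -0.060 zaxis [ 0.001 -0.    -1.   ] w0.0430 F [-0.2  0.7  0.7] gf0.0
[278. 248.] [ 0.424  -0.2357] [0.011 0.043] dir 3.130
[ 32. 262.] [ 0.4247 -0.0965] [0.044 0.012] dir 0.907
t61.00 tcp [ 0.4247 -0.2341  0.1501] yaw(tool x) -0.060 zaxis [ 0.004 -0.001 -1.   ] w0.0426 F [-0.6 -1.   1.2] gf0.0
to screw 3 tool mm [ 171.5 -149.2    0.4] j7 -1.18
```

Screw 1 is home: its wing is parallel to the case, and 1.2 N m showed at the stop. Now screw 3.

```bash
python3 -m inch '[[[17.3,-14.9,0],[0,0,0]],[[17.2,-14.9,0],[0,0,0]],[[17.3,-14.9,0],[0,0,0]],[[17.2,-14.9,0],[0,0,0]],[[17.3,-14.9,0],[0,0,0]]]'
python3 -m inch '[[[17.2,-14.9,0],[0,0,0]],[[17.3,-14.9,0],[0,0,0]],[[17.2,-14.9,0],[0,0,0]],[[17.3,-14.9,0],[0,0,0]],[[17.2,-14.9,0],[0,0,0]]]'
python3 -m inch '[[[0,0,0],[0,0,-0.103]],[[0,0,0],[0,0,-0.103]],[[0,0,0],[0,0,-0.103]],[[0,0,0],[0,0,-0.103]],[[0,0,0],[0,0,-0.103]]]'
python3 -m inch '[[[0,0,0],[0,0,-0.13]],[[0,0,0],[0,0,-0.13]],[[0,0,0],[0,0,-0.13]],[[0,0,0],[0,0,-0.13]],[[0,0,0],[0,0,0]]]'
python3 -c "
from h import *
goto(3);wings()"
```

```text
clock: 61.5
tcp_pos: [0.5147, -0.1637, 0.1476]
tool_rot: [1.0, -0.03, 0.0, 0.0]
contact_force: [-0.5, 0.1, -0.4]
grip_width: 0.0429
finger_force: 0.0
clock: 62.0
tcp_pos: [0.6052, -0.0945, 0.1475]
tool_rot: [1.0, -0.03, -0.0, 0.0]
contact_force: [0.5, 0.2, 0.1]
grip_width: 0.0426
finger_force: 0.0
clock: 62.5
tcp_pos: [0.6045, -0.0951, 0.1475]
tool_rot: [0.974, 0.228, -0.0, 0.0]
contact_force: [0.1, -0.1, 0.2]
grip_width: 0.0429
finger_force: 0.0
clock: 63.0
tcp_pos: [0.6045, -0.0952, 0.1475]
tool_rot: [0.884, 0.468, -0.0, -0.0]
contact_force: [-0.8, 0.4, 0.1]
grip_width: 0.0429
finger_force: 0.0
t63.00 tcp [ 0.6045 -0.0952  0.1475] yaw(tool x) 0.975 zaxis [-0.  0. -1.] w0.0429 F [-0.8  0.4  0.1] gf0.0
to screw 3 tool mm [ 0.   0.5 -0. ] j7 -0.57
t63.00 tcp [ 0.6045 -0.0952  0.1475] yaw(tool x) 0.975 zaxis [-0.  0. -1.] w0.0429 F [-0.8  0.4  0.1] gf0.0
[278. 249.] [ 0.6051 -0.0966] [0.044 0.011] dir 0.966
[ 35. 374.] [ 0.434  -0.0836] [0.016 0.012] dir 1.450
[403. 409.] [ 0.6114 -0.2252] [0.017 0.01 ] dir 1.210
```

```bash
python3 -m inch '[[[0,0,0],[0,0,0]],[[0,0,15],[0,0,0]],[[0,0,15],[0,0,0]],[[0,0,13],[0,0,0]],[[0,0,7],[0,0,0]]]'
python3 -m inch '[[[0,0,0],[0,0,0]],[[0,0,0],[0,0,0]],[[0,0,0],[0,0,0]],[[0,0,0],[0,0,0]],[[0,0,0],[0,0,0]]]' 1
python3 -m inch '[[[0,0,0],[0,0,0.103]],[[0,0,0],[0,0,0.103]],[[0,0,0],[0,0,0.103]],[[0,0,0],[0,0,0.103]],[[0,0,0],[0,0,0.103]]]'
python3 -m inch '[[[0,0,0],[0,0,0.103]],[[0,0,0],[0,0,0.103]],[[0,0,0],[0,0,0.103]],[[0,0,0],[0,0,0.103]],[[0,0,0],[0,0,0.103]]]'
python3 -c "
from h import *
goto(3);print(r.get_state()['torque'])"
python3 -m inch '[[[0,0,0],[0,0,0]],[[0,0,0],[0,0,0]],[[0,0,0],[0,0,0]],[[0,0,0],[0,0,0]],[[0,0,0],[0,0,0]]]' 0
python3 -m inch '[[[0,0,-10],[0,0,0]],[[0,0,-10],[0,0,0]],[[0,0,-10],[0,0,0]],[[0,0,-10],[0,0,0]],[[0,0,-10],[0,0,0]]]'
python3 -c "
from h import *
wings();goto(2)"
```

```text
clock: 63.55
tcp_pos: [0.603, -0.0949, 0.0947]
tool_rot: [0.884, 0.468, -0.002, -0.001]
contact_force: [0.7, 0.2, -1.7]
grip_width: 0.0426
finger_force: 0.0
clock: 64.05
tcp_pos: [0.6048, -0.0951, 0.0977]
tool_rot: [0.884, 0.468, 0.0, 0.0]
contact_force: [0.2, -0.1, -1.7]
grip_width: 0.0097
finger_force: 60.0
clock: 64.55
tcp_pos: [0.6049, -0.0953, 0.0977]
tool_rot: [0.974, 0.226, 0.0, 0.0]
contact_force: [0.7, 0.4, -1.8]
grip_width: 0.0101
finger_force: 60.1
clock: 65.05
tcp_pos: [0.6049, -0.0955, 0.0977]
tool_rot: [1.0, -0.028, 0.0, 0.001]
contact_force: [0.4, -0.9, -1.6]
grip_width: 0.0099
finger_force: 63.6
t65.05 tcp [ 0.6049 -0.0955  0.0977] yaw(tool x) -0.057 zaxis [ 0.001 -0.001 -1.   ] w0.0099 F [ 0.4 -0.9 -1.6] gf63.6
to screw 3 tool mm [-0.  0.  0.] j7 -1.51
[-0.15020625 -0.05051035  1.12550554]
clock: 65.55
tcp_pos: [0.6046, -0.0952, 0.0975]
tool_rot: [1.0, -0.027, 0.0, -0.0]
contact_force: [0.3, -0.1, 0.3]
grip_width: 0.0425
finger_force: 0.0
clock: 66.05
tcp_pos: [0.6048, -0.0952, 0.1487]
tool_rot: [1.0, -0.028, 0.0, 0.0]
contact_force: [0.5, -0.0, 0.2]
grip_width: 0.0425
finger_force: 0.0
t66.05 tcp [ 0.6048 -0.0952  0.1487] yaw(tool x) -0.055 zaxis [ 0.001 -0.    -1.   ] w0.0425 F [ 0.5 -0.   0.2] gf0.0
[278. 248.] [ 0.6052 -0.0971] [0.011 0.044] dir 3.132
[528. 233.] [ 0.6048 -0.2352] [0.042 0.011] dir 0.900
t66.10 tcp [ 0.606  -0.0954  0.1505] yaw(tool x) -0.055 zaxis [ 0.004 -0.    -1.   ] w0.0426 F [ 0.4 -0.2  0.6] gf0.0
to screw 2 tool mm [  5.2 140.    0. ] j7 -1.51
```

Screw 3 is home. On to screw 2.

```bash
python3 -m inch '[[[1.3,28,0],[0,0,0]],[[1.3,28,0],[0,0,0]],[[1.3,28,0],[0,0,0]],[[1.3,28,0],[0,0,0]],[[1.3,28,0],[0,0,0]]]'
python3 -m inch '[[[0,0,0],[0,0,-0.103]],[[0,0,0],[0,0,-0.103]],[[0,0,0],[0,0,-0.103]],[[0,0,0],[0,0,-0.103]],[[0,0,0],[0,0,-0.103]]]'
python3 -m inch '[[[0,0,0],[0,0,-0.128]],[[0,0,0],[0,0,-0.128]],[[0,0,0],[0,0,-0.128]],[[0,0,0],[0,0,-0.128]],[[0,0,0],[0,0,0]]]'
python3 -c "
from h import *
goto(2);wings()"
```

```text
clock: 66.6
tcp_pos: [0.6033, -0.2364, 0.1477]
tool_rot: [1.0, -0.027, 0.0, 0.0]
contact_force: [0.8, 0.2, 1.5]
grip_width: 0.0427
finger_force: 0.0
clock: 67.1
tcp_pos: [0.6033, -0.2353, 0.1476]
tool_rot: [0.973, 0.23, -0.0, 0.0]
contact_force: [-0.2, -0.2, -0.6]
grip_width: 0.0429
finger_force: 0.0
clock: 67.6
tcp_pos: [0.6033, -0.2354, 0.1476]
tool_rot: [0.884, 0.467, 0.0, -0.0]
contact_force: [0.3, -0.6, 0.3]
grip_width: 0.0429
finger_force: 0.0
t67.60 tcp [ 0.6033 -0.2354  0.1476] yaw(tool x) 0.971 zaxis [ 0.  0. -1.] w0.0429 F [ 0.3 -0.6  0.3] gf0.0
to screw 2 tool mm [0.2 0.2 0. ] j7 -0.33
t67.60 tcp [ 0.6033 -0.2354  0.1476] yaw(tool x) 0.971 zaxis [ 0.  0. -1.] w0.0429 F [ 0.3 -0.6  0.3] gf0.0
[93. 20.] [ 0.6027 -0.0976] [0.011 0.04 ] dir 3.017
[278. 248.] [ 0.6041 -0.2367] [0.044 0.011] dir 0.963
```

```bash
python3 -m inch '[[[0,0,0],[0,0,0]],[[0,0,15],[0,0,0]],[[0,0,15],[0,0,0]],[[0,0,13],[0,0,0]],[[0,0,7],[0,0,0]]]'
python3 -m inch '[[[0,0,0],[0,0,0]],[[0,0,0],[0,0,0]],[[0,0,0],[0,0,0]],[[0,0,0],[0,0,0]],[[0,0,0],[0,0,0]]]' 1
python3 -m inch '[[[0,0,0],[0,0,0.103]],[[0,0,0],[0,0,0.103]],[[0,0,0],[0,0,0.103]],[[0,0,0],[0,0,0.103]],[[0,0,0],[0,0,0.103]]]'
python3 -m inch '[[[0,0,0],[0,0,0.103]],[[0,0,0],[0,0,0.103]],[[0,0,0],[0,0,0.103]],[[0,0,0],[0,0,0.103]],[[0,0,0],[0,0,0.103]]]'
python3 -c "
from h import *
goto(2);print(r.get_state()['torque'])"
python3 -m inch '[[[0,0,0],[0,0,0]],[[0,0,0],[0,0,0]],[[0,0,0],[0,0,0]],[[0,0,0],[0,0,0]],[[0,0,0],[0,0,0]]]' 0
python3 -m inch '[[[0,0,-10],[0,0,0]],[[0,0,-10],[0,0,0]],[[0,0,-10],[0,0,0]],[[0,0,-10],[0,0,0]],[[0,0,-10],[0,0,0]]]'
python3 -c "
from h import *
wings();goto(4)"
```

```text
clock: 68.15
tcp_pos: [0.6019, -0.2348, 0.0946]
tool_rot: [0.884, 0.467, -0.001, -0.001]
contact_force: [0.5, -0.3, -0.1]
grip_width: 0.0426
finger_force: 0.0
clock: 68.65
tcp_pos: [0.6035, -0.2353, 0.0977]
tool_rot: [0.884, 0.467, 0.0, 0.0]
contact_force: [0.2, -0.5, -1.4]
grip_width: 0.0095
finger_force: 60.0
clock: 69.15
tcp_pos: [0.6036, -0.2354, 0.0977]
tool_rot: [0.974, 0.225, 0.0, 0.0]
contact_force: [-1.5, 0.1, -1.5]
grip_width: 0.0097
finger_force: 60.1
clock: 69.65
tcp_pos: [0.6036, -0.2355, 0.0978]
tool_rot: [1.0, -0.03, 0.0, 0.001]
contact_force: [-0.0, -1.2, -1.2]
grip_width: 0.0098
finger_force: 64.3
t69.65 tcp [ 0.6036 -0.2355  0.0978] yaw(tool x) -0.060 zaxis [ 0.001 -0.001 -1.   ] w0.0098 F [-0.  -1.2 -1.2] gf64.3
to screw 2 tool mm [-0.1 -0.1 -0. ] j7 -1.26
[-0.05201973  0.03121551  1.19754289]
clock: 70.15
tcp_pos: [0.6033, -0.2354, 0.0975]
tool_rot: [1.0, -0.029, 0.0, -0.0]
contact_force: [0.4, 0.8, -0.8]
grip_width: 0.0427
finger_force: 0.0
clock: 70.65
tcp_pos: [0.6036, -0.2354, 0.1488]
tool_rot: [1.0, -0.029, 0.0, 0.0]
contact_force: [-0.0, -0.8, 0.2]
grip_width: 0.0426
finger_force: 0.0
t70.65 tcp [ 0.6036 -0.2354  0.1488] yaw(tool x) -0.058 zaxis [ 0.001 -0.    -1.   ] w0.0426 F [-0.  -0.8  0.2] gf0.0
[277. 248.] [ 0.6037 -0.237 ] [0.011 0.044] dir 3.132
[ 25. 259.] [ 0.6048 -0.0977] [0.012 0.044] dir 3.139
t70.70 tcp [ 0.6047 -0.2358  0.1506] yaw(tool x) -0.058 zaxis [ 0.004 -0.001 -1.   ] w0.0425 F [-0.7 -0.5  1.4] gf0.0
to screw 4 tool mm [-187.7 -131.4   -0.9] j7 -1.26
```

Screw 2 is home. Last is screw 4.

```bash
python3 -m inch '[[[-18.7,-13.1,0],[0,0,0]],[[-18.7,-13.1,0],[0,0,0]],[[-18.7,-13.1,0],[0,0,0]],[[-18.7,-13.1,0],[0,0,0]],[[-18.7,-13.1,0],[0,0,0]]]'
python3 -m inch '[[[-18.7,-13.1,0],[0,0,0]],[[-18.7,-13.1,0],[0,0,0]],[[-18.7,-13.1,0],[0,0,0]],[[-18.7,-13.1,0],[0,0,0]],[[-18.7,-13.1,0],[0,0,0]]]'
python3 -m inch '[[[0,0,0],[0,0,-0.103]],[[0,0,0],[0,0,-0.103]],[[0,0,0],[0,0,-0.103]],[[0,0,0],[0,0,-0.103]],[[0,0,0],[0,0,-0.103]]]'
python3 -m inch '[[[0,0,0],[0,0,-0.128]],[[0,0,0],[0,0,-0.128]],[[0,0,0],[0,0,-0.128]],[[0,0,0],[0,0,-0.128]],[[0,0,0],[0,0,0]]]'
python3 -c "
from h import *
goto(4);wings()"
```

```text
clock: 71.2
tcp_pos: [0.5131, -0.1639, 0.1477]
tool_rot: [1.0, -0.029, 0.0, 0.0]
contact_force: [0.2, -0.2, 0.1]
grip_width: 0.0429
finger_force: 0.0
clock: 71.7
tcp_pos: [0.4236, -0.0932, 0.1477]
tool_rot: [1.0, -0.029, 0.0, 0.0]
contact_force: [-0.1, 0.0, -0.4]
grip_width: 0.0428
finger_force: 0.0
clock: 72.2
tcp_pos: [0.4244, -0.0937, 0.1478]
tool_rot: [0.974, 0.228, 0.0, 0.0]
contact_force: [-0.2, 0.1, -0.6]
grip_width: 0.0428
finger_force: 0.0
clock: 72.7
tcp_pos: [0.4243, -0.0938, 0.1477]
tool_rot: [0.885, 0.466, 0.0, 0.0]
contact_force: [-0.3, -0.4, 0.2]
grip_width: 0.0424
finger_force: 0.0
t72.70 tcp [ 0.4243 -0.0938  0.1477] yaw(tool x) 0.968 zaxis [ 0. -0. -1.] w0.0424 F [-0.3 -0.4  0.2] gf0.0
to screw 4 tool mm [0.4 0.4 0. ] j7 -0.48
t72.70 tcp [ 0.4243 -0.0938  0.1477] yaw(tool x) 0.968 zaxis [ 0. -0. -1.] w0.0424 F [-0.3 -0.4  0.2] gf0.0
[552.  71.] [ 0.585  -0.0944] [0.013 0.007] dir 1.100
[278. 249.] [ 0.425  -0.0952] [0.044 0.011] dir 0.968
[405. 410.] [ 0.4298 -0.2308] [0.007 0.014] dir 2.996
```

```bash
python3 -m inch '[[[0,0,0],[0,0,0]],[[0,0,15],[0,0,0]],[[0,0,15],[0,0,0]],[[0,0,13],[0,0,0]],[[0,0,7],[0,0,0]]]'
python3 -m inch '[[[0,0,0],[0,0,0]],[[0,0,0],[0,0,0]],[[0,0,0],[0,0,0]],[[0,0,0],[0,0,0]],[[0,0,0],[0,0,0]]]' 1
python3 -m inch '[[[0,0,0],[0,0,0.103]],[[0,0,0],[0,0,0.103]],[[0,0,0],[0,0,0.103]],[[0,0,0],[0,0,0.103]],[[0,0,0],[0,0,0.103]]]'
python3 -m inch '[[[0,0,0],[0,0,0.103]],[[0,0,0],[0,0,0.103]],[[0,0,0],[0,0,0.103]],[[0,0,0],[0,0,0.103]],[[0,0,0],[0,0,0.103]]]'
python3 -c "
from h import *
goto(4);print(r.get_state()['torque'])"
python3 -m inch '[[[0,0,0],[0,0,0]],[[0,0,0],[0,0,0]],[[0,0,0],[0,0,0]],[[0,0,0],[0,0,0]],[[0,0,0],[0,0,0]]]' 0
python3 -m inch '[[[0,0,-10],[0,0,0]],[[0,0,-10],[0,0,0]],[[0,0,-10],[0,0,0]],[[0,0,-10],[0,0,0]],[[0,0,-10],[0,0,0]]]'
python3 -c "
from h import *
wings()"
python3 -m inch '[[[-10,0,-40],[0,0,0]],[[-10,0,-40],[0,0,0]],[[-10,0,-40],[0,0,0]],[[-10,0,-40],[0,0,0]],[[0,0,-20],[0,0,0]]]'
python3 -m inch '[[[0,0,0],[0,0,0]],[[0,0,0],[0,0,0]],[[0,0,0],[0,0,0]],[[0,0,0],[0,0,0]],[[0,0,0],[0,0,0]]]'
python3 -c "
from h import *
tip();cloud('side','s2.png')"
```

```text
clock: 73.25
tcp_pos: [0.4236, -0.0936, 0.0965]
tool_rot: [0.885, 0.465, -0.001, -0.0]
contact_force: [-1.1, -0.2, -0.7]
grip_width: 0.0425
finger_force: 0.0
clock: 73.75
tcp_pos: [0.4248, -0.0938, 0.098]
tool_rot: [0.885, 0.466, 0.001, 0.0]
contact_force: [0.5, 0.6, 2.5]
grip_width: 0.0099
finger_force: 60.3
clock: 74.25
tcp_pos: [0.4248, -0.0939, 0.098]
tool_rot: [0.975, 0.223, 0.001, 0.0]
contact_force: [-1.0, 0.3, 3.0]
grip_width: 0.0096
finger_force: 60.4
clock: 74.75
tcp_pos: [0.4249, -0.094, 0.098]
tool_rot: [1.0, -0.031, 0.001, 0.001]
contact_force: [-0.6, -0.4, 3.3]
grip_width: 0.0096
finger_force: 65.4
t74.75 tcp [ 0.4249 -0.094   0.098 ] yaw(tool x) -0.063 zaxis [ 0.001 -0.001 -1.   ] w0.0096 F [-0.6 -0.4  3.3] gf65.4
to screw 4 tool mm [-0.1 -0.3 -0. ] j7 -1.48
[-0.07786646  0.13577418  1.17665718]
clock: 75.25
tcp_pos: [0.4242, -0.0937, 0.0973]
tool_rot: [1.0, -0.03, -0.0, 0.0]
contact_force: [-0.4, -0.4, 0.2]
grip_width: 0.0425
finger_force: 0.0
clock: 75.75
tcp_pos: [0.4245, -0.0937, 0.1486]
tool_rot: [1.0, -0.031, 0.0, 0.0]
contact_force: [0.4, -0.8, -0.3]
grip_width: 0.0427
finger_force: 0.0
t75.75 tcp [ 0.4245 -0.0937  0.1486] yaw(tool x) -0.061 zaxis [ 0.001 -0.    -1.   ] w0.0427 F [ 0.4 -0.8 -0.3] gf0.0
[536. 235.] [ 0.4239 -0.235 ] [0.012 0.044] dir 3.128
[278. 247.] [ 0.4249 -0.0956] [0.011 0.044] dir 3.132
clock: 76.3
tcp_pos: [0.3845, -0.0915, 0.3313]
tool_rot: [1.0, -0.031, 0.003, 0.0]
contact_force: [2.3, 0.0, -0.4]
grip_width: 0.0429
finger_force: 0.0
clock: 76.8
tcp_pos: [0.3839, -0.0912, 0.3264]
tool_rot: [1.0, -0.031, -0.001, 0.0]
contact_force: [-0.1, 1.4, -0.1]
grip_width: 0.0429
finger_force: 0.0
t76.80 tcp [ 0.3839 -0.0912  0.3264] yaw(tool x) -0.061 zaxis [-0.002 -0.    -1.   ] w0.0429 F [-0.1  1.4 -0.1] gf0.0
```

View pics/s2.png

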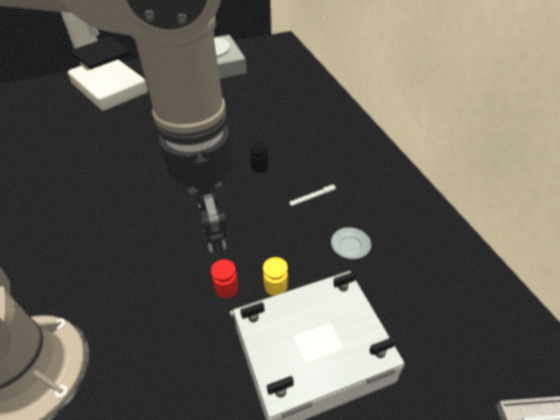

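The lid is flat and all four wings, at (253,309), (344,280), (382,346) and (280,385), lie parallel to the hinge. The dish, forceps and look-alikes have not moved, and the arm is clear. Handing in.

```bash
python3 -c "
from plant import r
print(r.close_job())"
```

```text
the job is handed in; nothing more can be done
None
```

The job is handed in after about 77 s of the 210 s: three jars with caps pressed home stand in the case, the lid is shut flat, and all four screws are fully home after two crisscross passes (1-3-2-4). The dish and forceps were seen in place; the bottle was never approached but was hidden behind the arm in the last picture, and `close_job()` reported no verdict.

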